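# Test the cut-out, stack the battery packs on the dead charging pad, switch back on

### The job

Press the yellow test button on the grey safety cut-out so that the power lever drops; then, with the power off, stack all the battery packs on the charging pad in one straight, square column, in any order, each lying flat (either way up) and set over the inlaid outline, and lastly lift the lever fully back up and let go. Their shells are thin, so grip a pack with no more than about 35 N, and never touch a pack while the lever is up - should one need putting right after that, drop the lever with the button first. Leave the tin, the pliers and the screwdriver where they are.

Things in the scene. Friction and masses are not known exactly. Their poses are not given: they have to be found in the camera images.
- pad_top (a point): Centre of the top face of the charging pad, a flat black plate 100 x 150 mm and 14 mm high (top face 14 mm above the bench), fixed to the bench, with a white-edged grey outline of one pack inlaid flush in its middle. Its x axis runs along the short (100 mm) side, y along the long (150 mm) side, z up. A pack belongs on it with its own long side along this y, either way round.
- button_top (a point): Centre of the top face of the round yellow test button (26 mm across) on the safety cut-out, a grey box 64 x 150 x 70 mm fixed to the bench (its steel foot plate is 74 x 166 mm). The cap's top stands 86 mm above the bench and 16 mm above the box when not pressed. Its axes are the box's: x to the back of the box, y from the lever end to the button end, z up; at yaw 0 the front of the box faces the robot. Button and lever are 90 mm apart along y.
- test_button (a joint): Travel of the test button in m: 0 out, 0.008 fully pressed (straight down). Spring: about 1.6 N to start, 4.8 N at the bottom. The lever is tipped over when it is about 4 mm in and drops by its own weight within a second; the button springs back.
- lever_knob (a point): Centre of the red ball knob (24 mm across) at the end of the power lever, 70 mm from its hinge. The hinge is a level axis along the box's y, 80 mm above the bench, on the box's middle line (x = 0 of the box), 90 mm towards -y from the button. The point turns with the lever: its y is the hinge axis, and at joint value 0 its axes are those of the box (see the button).
- power_lever (a joint): Angle of the power lever in rad: 0 = up (power on), leaning back 0.20 rad past upright (away from the front), where it rests by its weight; 1.75 = dropped (power off), level, with the knob 70 mm out in front of the hinge (the box's -x) and 82 mm above the bench. It swings freely: let go past the upright (below 0.2 rad) it stays up, before it (above 0.2) it falls back down.
- pack_orange_mid (a point): Centre (half-way up) of the battery pack with the orange band and top: a closed box 64 x 100 x 36 mm, about 0.3 kg; x along the 64 mm side (grasp across it), y along the 100 mm side, z up (upside down serves as well). Origin 18 mm above its underside. Thin-walled: a grip of up to 35 N (per finger) is safe, a harder one cracks it. None or not in sight when this pack is absent.
- pack_blue_mid (a point): Centre (half-way up) of the battery pack with the blue band and top: a closed box 64 x 100 x 36 mm, about 0.3 kg; x along the 64 mm side (grasp across it), y along the 100 mm side, z up (upside down serves as well). Origin 18 mm above its underside. Thin-walled: a grip of up to 35 N (per finger) is safe, a harder one cracks it. None or not in sight when this pack is absent.
- pack_green_mid (a point): Centre (half-way up) of the battery pack with the green band and top: a closed box 64 x 100 x 36 mm, about 0.3 kg; x along the 64 mm side (grasp across it), y along the 100 mm side, z up (upside down serves as well). Origin 18 mm above its underside. Thin-walled: a grip of up to 35 N (per finger) is safe, a harder one cracks it. None or not in sight when this pack is absent.
- pack_red_mid (a point): Centre (half-way up) of the battery pack with the red band and top: a closed box 64 x 100 x 36 mm, about 0.3 kg; x along the 64 mm side (grasp across it), y along the 100 mm side, z up (upside down serves as well). Origin 18 mm above its underside. Thin-walled: a grip of up to 35 N (per finger) is safe, a harder one cracks it. None or not in sight when this pack is absent.
- pack_white_mid (a point): Centre (half-way up) of the battery pack with the white band and top: a closed box 64 x 100 x 36 mm, about 0.3 kg; x along the 64 mm side (grasp across it), y along the 100 mm side, z up (upside down serves as well). Origin 18 mm above its underside. Thin-walled: a grip of up to 35 N (per finger) is safe, a harder one cracks it. None or not in sight when this pack is absent.
- tin: Open green tin, 75 mm across and 94 mm high, a bystander; origin at the centre of its underside.
- pliers: Pliers with blue and red handles lying flat, 53 x 170 x 16 mm, a bystander; origin under their middle.
- screwdriver: Blue screwdriver lying flat, 27 x 222 x 29 mm, a bystander; origin under its middle.
Things that resemble listed ones, but are neither listed nor needed, are in the scene too. Of the things that look like the part that bears pack_green_mid, take the one that is farthest to the robot's right at the start. Leave any black look-alike of the part that bears pack_blue_mid alone.

How it is judged:
By the outcome, as a careful person would: the job done as asked, in the order asked, and still so for the second after the job is handed in, with the robot touching nothing.
Of pack_orange, pack_blue, pack_green, pack_red, pack_white only 3 to 5 are there at a start; the rules pass over those that are not, and their reading is None.
At some moment in a run one of pack_orange, pack_blue, pack_green, pack_red, pack_white may be knocked a few centimetres aside while the robot is not near it.
It also fails if it takes over 210 s, if anything falls off the work surface, if the arm or the gripper's body presses on something with over 40 N, if the wrist force passes 120 N, or if a joint passes its speed limit or range.

### The arm

A 6-joint arm with a two-finger parallel gripper is mounted at the origin on a cart in front of the work surface, level with it; the furniture and walls round the work are solid. World frame = base frame: x ahead of the robot, y to its left, z up, the work surface at z = 0. Lengths are in m, angles in rad, forces in N, time in s.
With the tool pointing down it reaches from about 0.375 to 0.9 m from the base axis. Payload 3.1 kg.
Tool frame: the origin (TCP) lies at the very end of the fingers, on their centre line; the grasp point (between the pads) lies 19 mm behind it (grip_depth is the distance from the TCP to the grasp point, in m); z points along the fingers, y is the line along which they close (so a half turn about z gives the same grasp; the last joint's range is limited). The gripper opens to 85 mm and grips with 20 to 120 N. Pads are 22 mm wide; open, the fingers measure 114 mm over their backs; the gripper's body (76 mm by 85 mm) begins 54 mm behind the grasp point. The pads swing forward as they close: fully open they stand 13 mm farther back than shut.
Start: joints at [-1.512, 0.527, 1.433, -0, 1.181, -0.178], TCP at [0.147, -0.607, 0.231] pointing down, gripper open.
Joint ranges: [-3.08, 3.08], [-0.75, 2.2], [0.22, 2.44], [-1.43, 4.57], [0, 2.65], [-2.85, 2.85]. Speed limits (rad/s): [2.79, 2.79, 3.14, 3.14, 3.14, 3.14].

### API

Orientations are given as a unit quaternion [x, y, z, w].
In Python, from station import * gives the robot as it stands.
- The arm moves only by the tool apply_moves, never from a script. Its argument "plan" is a list of rows, each a list of 7 numbers: the shift along the tool's x, y, z in m, then the turn, a rotation vector about the tool's x, y, z in rad, then the gripper command: -1 is fully open, 1 is shut, values between are in proportion. In form: [[dx, dy, dz, wx, wy, wz, jaw], ...]. A call has 1 to 8 rows; each row shifts and turns the commanded pose from where the row before left it, along the tool's axes as they then stand; what a row does not reach is not made up. A row lasts 1/8 s, in which the tool goes at most 62.5 mm and 10.7 degrees, less where a joint would pass 70% of its speed; a pose out of reach is approached as far as the arm can. A call is refused whole if a number of a shift passes 0.0625 or a number of a turn 0.188, either way. A call with a gripper value outside its range is refused whole. The fingers move at their own pace and stop on an object; "force" is the grip in N (left out, the last holds). Time passes only in rows, so rows that do not move let the fingers close. It gives the time, the measured TCP pose, the force, the opening and the grip force at its end, in the units of the state.
- sense(): the state, without advancing time (a new reading comes with each control period).
- snapshot(name): name is "scene" or "top" or "wrist"; returns the picture (480x640x3 uint8, red, green, blue); there is no depth.
- calibration(name): a dict with "camera_matrix" (3x3 intrinsics, pixels), "R" (3x3) and "t" (3): a world point X has camera coordinates R X + t; the wrist camera has in their place "mount" (4x4, takes a point from camera to tool coordinates, whose origin is the TCP and whose axes are the flange's). Camera axes: x right, y down, z forward; pixel columns grow to the right and rows downward; lengths in m; the calibration is good to about 2 mm. A picture is of the moment at which its call begins: read the wrist's pose just before it. calibration takes no time and is no camera call.
- sign_off(): hands the job in; it is judged then, once.
The state is a dict: "t": time; "q": joint angles; "qd": joint speeds; "tau": joint torques, N m; "tcp_pos": TCP position; "tool_rot": TCP orientation; "force": force on the tool from outside, world axes, zero at the start; "ft_torque": the same for the moment, N m; "finger_gap": opening from 0.0 (shut) to 1.0 (fully open); "gripper_force": force on a finger pad.
Only numpy, scipy, OpenCV 4.12 (cv2) and the standard library are available. Lean on these libraries where they do the work, as an engineer would, in place of code of your own. Each camera call takes 0.05 s, during which the arm holds its last target. There are 200 camera calls.

## Working session

There is one attempt and no reset: what is moved stays moved. The work goes in short steps, Python scripts to look and compute and a tool call to move; the robot and the scene stay as the last step left them, time stands still between calls to the robot, and variables do not carry over. Pictures are saved under pics/ and viewed, at most 14 in all, crops included, and the job is handed in when it is done.

Besides the shell and the picture viewer there is one more tool, called after "Emit:" as name([rows], argument=value, ...), one row to a line, values as JSON. apply_moves: Moves the arm, as the interface text tells. Its arguments: {"type":"object","properties":{"plan":{"type":"array"},"force":{"type":"number"}},"required":["plan"]}

```bash
mkdir -p pics; ls
python3 - <<'E'
from station import *
import cv2,numpy as np
for n in("scene","top"):
    cv2.imwrite(f"pics/{n}0.png",snapshot(n)[:,:,::-1]); c=calibration(n); print(n,c)
print(calibration("wrist")); s=sense(); print(s)
E
```

```text
pics
scene {'camera_matrix': array([[443.32303917,   0.        , 321.63049077],
       [  0.        , 443.32303917, 246.21616978],
       [  0.        ,   0.        ,   1.        ]]), 'R': array([[-0.64368573, -0.76500412,  0.02091361],
       [-0.37405663,  0.29066079, -0.88068039],
       [ 0.66764536, -0.57470427, -0.47324906]]), 't': array([0.33993059, 0.29838349, 0.83327134])}
top {'camera_matrix': array([[563.5696998 ,   0.        , 314.83115238],
       [  0.        , 563.5696998 , 240.5780072 ],
       [  0.        ,   0.        ,   1.        ]]), 'R': array([[ 0.06736794, -0.99771834,  0.00443559],
       [-0.9755199 , -0.06680053, -0.20951996],
       [ 0.20933821,  0.00978792, -0.97779431]]), 't': array([-0.01113848,  0.56233409,  1.47217676])}
{'camera_matrix': array([[418.15963865,   0.        , 320.23798205],
       [  0.        , 418.15963865, 242.67487514],
       [  0.        ,   0.        ,   1.        ]]), 'mount': array([[ 8.22799732e-04, -9.60052881e-01, -2.79817419e-01,
         7.05345200e-02],
       [ 9.99999648e-01,  7.43576381e-04,  3.89278106e-04,
        
[... 167 characters left out ...]
    1.00000000e+00]])}
{'t': 0.1, 'q': array([-1.51148084e+00,  5.28368185e-01,  1.43371971e+00, -2.36593915e-05,
        1.18139302e+00, -1.78516062e-01]), 'qd': array([-0.00135626, -0.00229879, -0.00307561,  0.00012165, -0.00100301,
       -0.00119912]), 'tau': array([ 5.37554820e-05, -4.43303633e+01, -1.78586608e+01, -2.65613808e-04,
        3.84852159e-03, -7.78540379e-07]), 'tcp_pos': array([ 0.14722296, -0.6067832 ,  0.23045187]), 'tool_rot': array([ 9.92936871e-01,  1.18640123e-01,  4.53166739e-05, -9.43104682e-04]), 'force': array([0.35283565, 0.1324467 , 0.06930383]), 'ft_torque': array([-0.03740371, -0.01065776,  0.01975998]), 'gripper_force': 0.0, 'finger_gap': 0.9998147623464783}
```

View pics/scene0.png

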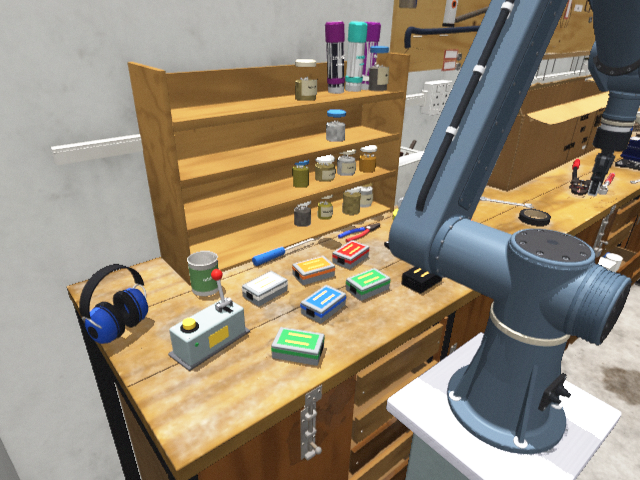

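View pics/top0.png

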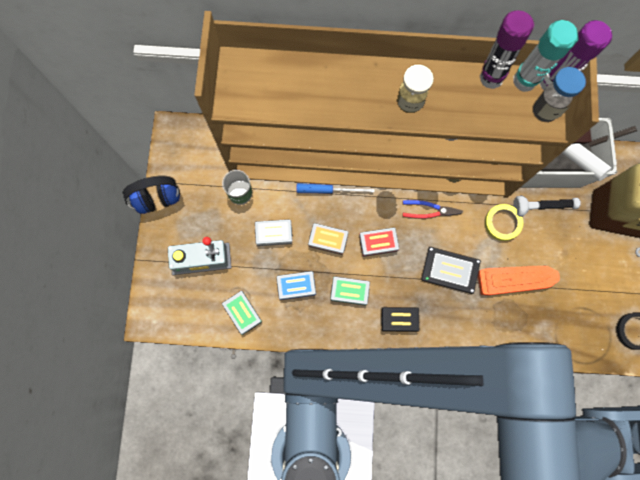

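The top view shows white (273,233), orange (328,238), red (379,241), blue (296,285) and green (350,291, the right-hand one). The decoys are the green at (241,313) and the black at (400,320). The pad is at (451,271), the button at (178,256) and the knob at (208,241).

```bash
cat > h.py <<'E'
from station import *
import cv2,numpy as np
from scipy.spatial.transform import Rotation as Rn
def cam(n,s=None):
    c=calibration(n);K=c["camera_matrix"]
    if n=="wrist":
        T=np.eye(4);T[:3,:3]=Rn.from_quat(s["tool_rot"]).as_matrix();T[:3,3]=s["tcp_pos"]
        M=T@c["mount"];return K,M[:3,:3],M[:3,3]
    return K,c["R"].T,-c["R"].T@c["t"]
def ray(C,p,z):
    K,R,o=C;p=np.atleast_2d(p).astype(float)
    d=(R@np.linalg.inv(K)@np.c_[p,np.ones(len(p))].T).T
    return o+d*((z-o[2])/d[:,2])[:,None]
def proj(C,X):
    K,R,o=C;v=K@(R.T@(np.asarray(X)-o));return v[:2]/v[2]
def rect(C,mask,z):
    "largest blob -> metric min-area rect on plane z: centre, (short,long), yaw of the SHORT side"
    cs,_=cv2.findContours(mask.astype(np.uint8),cv2.RETR_EXTERNAL,cv2.CHAIN_APPROX_NONE)
    if not cs:return None
    c=max(cs,key=cv2.contourArea)[:,0,:]
    P=ray(C,c,z)[:,:2].astype(np.float32)
    (cx,cy),(w,h),a=cv2.minAreaRect(P);a=np.radians(a)
    if w>h:a+=np.pi/2;w,h=h,w
    a=(a+np.pi/2)%np.pi-np.pi/2
    return np.round([cx,cy,w,h,a],4)
def state():
    s=sense();R=Rn.from_quat(s["tool_rot"]).as_matrix()
    print("t",round(s["t"],2),"tcp",s["tcp_pos"].round(4),"x-axis yaw",round(np.arctan2(R[1,0],R[0,0]),4),"tilt",(R[:2,2]).round(4),"F",s["force"].round(1),"gap",round(s["finger_gap"],3),"gf",round(s["gripper_force"],1),"q",s["q"].round(2))
    return s
E
python3 - <<'E'
from h import *
C=cam("top");im=cv2.imread("pics/top0.png");hsv=cv2.cvtColor(im,cv2.COLOR_BGR2HSV)
for n,p,z in [("white",(273,233),.036),("orange",(328,238),.036),("red",(379,241),.036),("blue",(296,285),.036),("green",(350,291),.036),("dec",(241,313),.036),("black",(400,320),.036),("pad",(451,271),.014),("btn",(178,256),.086),("knob",(208,241),.149),("knobfoot",(213,252),.08),("tin",(237,180),.094)]:
    print(n,ray(C,p,z)[0].round(3), hsv[p[1],p[0]])
cv2.imwrite("pics/crop.png",cv2.resize(im[205:340,155:490],None,fx=2.35,fy=2.35,interpolation=cv2.INTER_CUBIC))
E
```

```text
white [0.58  0.144 0.036] [120   1 255]
orange [ 0.577 -0.009  0.036] [ 23 134 254]
red [ 0.578 -0.15   0.036] [  1 151 254]
blue [0.44  0.07  0.036] [103 145 254]
green [ 0.434 -0.077  0.036] [ 70 120 246]
dec [0.355 0.212 0.036] [ 69 118 246]
black [ 0.365 -0.215  0.036] [113  33  70]
pad [ 0.511 -0.355  0.014] [105   9 234]
btn [0.49  0.386 0.086] [ 30 103 254]
knob [0.523 0.298 0.149] [  1 185 251]
knobfoot [0.508 0.296 0.08 ] [105   3 166]
tin [0.708 0.249 0.094] [ 20   6 131]
```

View pics/crop.png

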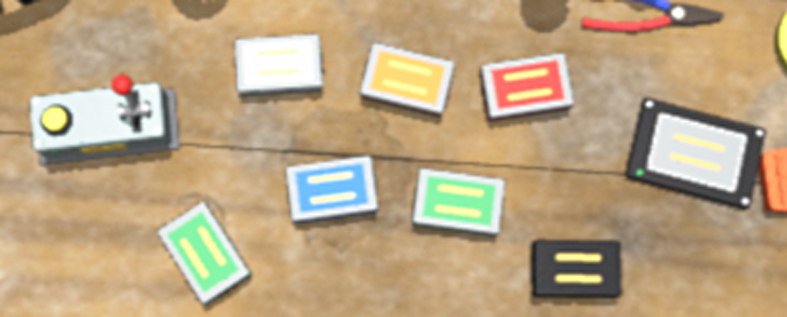

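```bash
cat >> h.py <<'E'
HUE={"red":(0,8),"orange":(9,28),"green":(55,85),"blue":(95,112)}
def win(im,p,r):
    m=np.zeros(im.shape[:2],bool);x,y=map(int,p);m[max(0,y-r):y+r,max(0,x-r):x+r]=1;return m
def cmask(im,name,p,r):
    h,s,v=cv2.split(cv2.cvtColor(im,cv2.COLOR_BGR2HSV))
    if name=="white":m=(s<25)&(v>235)
    else:
        a,b=HUE[name];m=(h>=a)&(h<=b)&(s>85)&(v>150)
        if name=="red":m|=(h>=172)&(s>85)&(v>150)
    m=(m&win(im,p,r)).astype(np.uint8)
    return cv2.morphologyEx(m,cv2.MORPH_CLOSE,np.ones((7,7)))
E
python3 - <<'E'
from h import *
C=cam("top");im=cv2.imread("pics/top0.png")
for n,p in [("white",(273,233)),("orange",(328,238)),("red",(379,241)),("blue",(296,285)),("green",(350,291))]:
    print(n,rect(C,cmask(im,n,p,26),.036))
h,s,v=cv2.split(cv2.cvtColor(im,cv2.COLOR_BGR2HSV))
print("pad",rect(C,cv2.morphologyEx(((s<30)&(v>190)&win(im,(451,271),24)).astype(np.uint8),cv2.MORPH_CLOSE,np.ones((5,5))),.014))
m=(v<75)&win(im,(451,271),34);print("padblack",rect(C,m,.014))
def cen(C,m,z):
    y,x=np.nonzero(m);return ray(C,(x.mean(),y.mean()),z)[0]
S=cv2.imread("pics/scene0.png");Cs=cam("scene")
for nm,CC,I,b,k in[("top",C,im,(178,256),(207,241)),("scene",Cs,S,(189,324),(217,275))]:
    h,s,v=cv2.split(cv2.cvtColor(I,cv2.COLOR_BGR2HSV))
    B=cen(CC,(h>24)&(h<36)&(s>90)&(v>240)&win(I,b,9),.084);Kn=cen(CC,((h<6)|(h>174))&(s>140)&win(I,k,9),.1486)
    d=B-Kn;print(nm,B.round(4),Kn.round(4),"yaw",round(np.arctan2(d[1],d[0])-np.arctan2(.090,-.0139),4),np.hypot(*d[:2]))
state()
E
```

```text
white [0.5858 0.1443 0.0584 0.0925 0.1421]
orange [ 0.5786 -0.0075  0.1423  0.1444 -1.5022]
red [ 0.5793 -0.15    0.0464  0.0782  0.2232]
blue [0.4418 0.071  0.0464 0.0781 0.2104]
green [ 0.4367 -0.0769  0.0447  0.0761 -0.0745]
pad [ 0.5161 -0.3551  0.0692  0.1061 -0.1919]
padblack [ 0.5135 -0.3533  0.0978  0.1477 -0.1969]
top [0.4928 0.3877 0.084 ] [0.5241 0.3024 0.1486] yaw 0.1986 0.09086132322027898
scene [0.4916 0.3869 0.084 ] [0.523  0.3005 0.1486] yaw 0.1954 0.09190681852275916
t 0.1 tcp [ 0.1472 -0.6068  0.2305] x-axis yaw 0.2378 tilt [-0.0001  0.0019] F [0.4 0.1 0.1] gap 1.0 gf 0.0 q [-1.51  0.53  1.43 -0.    1.18 -0.18]
```

```bash
cat >> h.py <<'E'
def plan(wps,step=.058,ts=.18,start=None):
    "wps: (x,y,z,yaw,jaw[,hold rows]); prints rows in tool axes (rounded to mm / mrad)"
    s=sense();R=Rn.from_quat(s["tool_rot"]);p=s["tcp_pos"].copy();rows=[]
    for w in wps:
        x,y,z,yaw,j=w[:5];g=np.array([x,y,z])
        X=R.as_matrix()[:,0];dy=(yaw-np.arctan2(X[1],X[0])+np.pi)%(2*np.pi)-np.pi
        n=max(1,int(np.ceil(max(np.linalg.norm(g-p)/step,abs(dy)/ts))))
        for k in range(n):
            X=R.as_matrix()[:,0];dy=(yaw-np.arctan2(X[1],X[0])+np.pi)%(2*np.pi)-np.pi
            d=np.round(R.inv().apply((g-p)/(n-k)),3);wz=round(-dy/(n-k),3)
            p=p+R.apply(d);R=R*Rn.from_rotvec([0,0,wz]);rows.append([*map(float,d),0,0,wz,j])
        for _ in range(w[5] if len(w)>5 else 0):rows.append([0]*6+[j])
    for i in range(0,len(rows),8):
        print(str(rows[i:i+8]).replace(" ","").replace("0.0,","0,").replace("-0,","0,"))
    print("end",p.round(4))
E
python3 - <<'E'
from h import *
plan([(.5,-.3,.25,1.0,1),(.492,.387,.15,1.73,1),(.492,.387,.1,1.73,1)])
E
```

```text
[[0.046,-0.024,-0.002,0,0,np.float64(-0.085),1],[0.048,-0.02,-0.002,0,0,np.float64(-0.085),1],[0.05,-0.016,-0.002,0,0,np.float64(-0.085),1],[0.051,-0.011,-0.002,0,0,np.float64(-0.085),1],[0.051,-0.007,-0.002,0,0,np.float64(-0.084),1],[0.052,-0.003,-0.002,0,0,np.float64(-0.085),1],[0.052,0.002,-0.002,0,0,np.float64(-0.084),1],[0.051,0.006,-0.003,0,0,np.float64(-0.085),1]]
[[0.051,0.01,-0.002,0,0,np.float64(-0.084),1],[0.048,-0.032,0.008,0,0,np.float64(-0.061),1],[0.05,-0.028,0.008,0,0,np.float64(-0.061),1],[0.051,-0.025,0.009,0,0,np.float64(-0.061),1],[0.053,-0.022,0.008,0,0,np.float64(-0.061),1],[0.054,-0.019,0.009,0,0,np.float64(-0.061),1],[0.055,-0.016,0.008,0,0,np.float64(-0.061),1],[0.056,-0.012,0.009,0,0,np.float64(-0.061),1]]
[[0.057,-0.009,0.008,0,0,np.float64(-0.061),1],[0.057,-0.006,0.009,0,0,np.float64(-0.061),1],[0.057,-0.002,0.008,0,0,np.float64(-0.06),1],[0.057,0.001,0.009,0,0,np.float64(-0.061),1],[0.057,0.005,0.008,0,0,np.float64(-0.06),1],[0,0,0.05,0,0,np.float64(-0.0),1]]
end [0.4919 0.3872 0.1003]
```

Emit:
apply_moves([
  [0.046,-0.024,-0.002,0,0,-0.085,1],
  [0.048,-0.02,-0.002,0,0,-0.085,1],
  [0.05,-0.016,-0.002,0,0,-0.085,1],
  [0.051,-0.011,-0.002,0,0,-0.085,1],
  [0.051,-0.007,-0.002,0,0,-0.084,1],
  [0.052,-0.003,-0.002,0,0,-0.085,1],
  [0.052,0.002,-0.002,0,0,-0.084,1],
  [0.051,0.006,-0.003,0,0,-0.085,1],
], force=30)

```text
t: 1.1
tcp_pos: [0.4621, -0.3337, 0.248]
tool_rot: [0.896, 0.443, -0.0, -0.0]
force: [0.9, -0.0, -0.1]
finger_gap: 0.002
gripper_force: 0.0
```

Emit:
apply_moves([
  [0.051,0.01,-0.002,0,0,-0.084,1],
  [0.048,-0.032,0.003,0,0,-0.061,1],
  [0.05,-0.028,0.003,0,0,-0.061,1],
  [0.051,-0.025,0.003,0,0,-0.061,1],
  [0.053,-0.022,0.003,0,0,-0.061,1],
  [0.054,-0.019,0.003,0,0,-0.061,1],
  [0.055,-0.016,0.003,0,0,-0.061,1],
  [0.056,-0.012,0.003,0,0,-0.061,1],
])

```text
t: 2.1
tcp_pos: [0.496, 0.1019, 0.229]
tool_rot: [0.756, 0.655, -0.0, -0.0]
force: [0.5, 0.3, 0.1]
finger_gap: -0.002
gripper_force: 0.0
```

Emit:
apply_moves([
  [0.057,-0.009,0.003,0,0,-0.061,1],
  [0.057,-0.006,0.003,0,0,-0.061,1],
  [0.057,-0.002,0.003,0,0,-0.06,1],
  [0.057,0.001,0.003,0,0,-0.061,1],
  [0.057,0.005,0.003,0,0,-0.06,1],
  [0,0,0.05,0,0,0,1],
  [0,0,0,0,0,0,1],
])

```text
t: 2.98
tcp_pos: [0.4882, 0.3852, 0.1601]
tool_rot: [0.648, 0.761, -0.005, -0.002]
force: [-1.3, -1.1, -0.6]
finger_gap: -0.001
gripper_force: 0.0
```

Run:
```python
from h import *
state()
plan([(.492,.387,.1,1.73,1),(.492,.387,.079,1.73,1)],step=.05)
```

```text
t 2.98 tcp [0.4882 0.3852 0.1601] x-axis yaw 1.7312 tilt [-0.0097 -0.0053] F [-1.3 -1.1 -0.6] gap -0.001 gf 0.0 q [ 0.49  0.61  1.5  -0.    1.04  0.33]
[[0.001,0.002,0.03,0,0,np.float64(0.001),1],[0,0.003,0.03,0,0,np.float64(0.0),1],[0,0,0.021,0,0,np.float64(0.0),1]]
end [0.4922 0.3866 0.079 ]
```

Emit:
apply_moves([
  [0,0.002,0.03,0,0,0,1],
  [0,0,0.025,0,0,0,1],
  [0,0,0.013,0,0,0,1],
  [0,0,0.014,0,0,0,1],
  [0,0,0,0,0,0,1],
  [0,0,0,0,0,0,1],
])

```text
t: 3.72
tcp_pos: [0.4949, 0.3866, 0.0834]
tool_rot: [0.649, 0.761, 0.001, 0.001]
force: [0.4, -2.4, 3.4]
finger_gap: -0.001
gripper_force: 1.1
```

```bash
sed -i 's/wz=round(-dy/wz=round(float(-dy)/; s|float(-dy)/(n-k),3|float(-dy/(n-k)),3|' h.py
python3 - <<'E'
from h import *
state()
plan([(.492,.387,.25,1.73,1)])
cv2.imwrite("pics/scene1.png",snapshot("scene")[:,:,::-1])
E
```

```text
t 3.73 tcp [0.4949 0.3866 0.0834] x-axis yaw 1.7299 tilt [0.002  0.0003] F [ 0.4 -2.4  3.4] gap -0.001 gf 1.1 q [ 0.49  0.72  1.54 -0.    0.88  0.33]
[[0,-0.001,-0.056,0,0,0,1],[0,-0.001,-0.055,0,0,0,1],[0.001,0,-0.056,0,0,0,1]]
end [0.4924 0.3872 0.2504]
```

View pics/scene1.png

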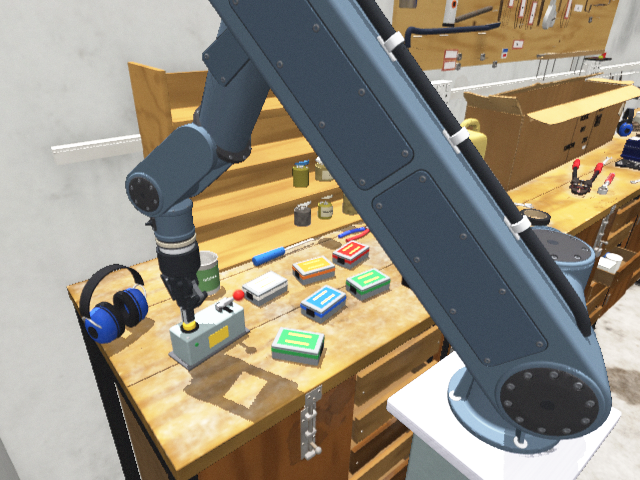

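Emit:
apply_moves([
  [0,0,0.004,0,0,0,1],
  [0,0,0,0,0,0,1],
  [0,0,0,0,0,0,1],
  [0,0,0,0,0,0,1],
  [0,0,-0.03,0,0,0,1],
  [0,0,-0.05,0,0,0,1],
  [0,0,-0.05,0,0,0,1],
  [0,0,-0.05,0,0,0,1],
])

```text
t: 4.78
tcp_pos: [0.4919, 0.3868, 0.2584]
tool_rot: [0.649, 0.761, -0.002, -0.002]
force: [-0.0, -0.1, -0.0]
finger_gap: 0.001
gripper_force: 0.0
```

Run:
```python
from h import *
state()
I=snapshot("scene")[:,:,::-1].copy();cv2.imwrite("pics/scene2.png",I)
h,s,v=cv2.split(cv2.cvtColor(I,cv2.COLOR_BGR2HSV))
m=((h<6)|(h>174))&(s>140)&(v>120);m[:,:180]=0;m[:,300:]=0;m[:250]=0;y,x=np.nonzero(m);print(x.mean(),y.mean(),len(x))
print("down",proj(cam("scene"),(.441,.285,.082)),"up",proj(cam("scene"),(.523,.301,.149)))
plan([(.50,-.0,.25,1.76,-1),(.52,-.10,.22,1.79,-1)])
```

```text
t 4.78 tcp [0.4919 0.3868 0.2584] x-axis yaw 1.73 tilt [-0.0049 -0.0004] F [-0.  -0.1 -0. ] gap 0.001 gf 0.0 q [0.49 0.5  1.4  0.   1.25 0.33]
245.1010101010101 315.82828282828285 99
down [244.83843313 315.2454399 ] up [215.93210962 274.08204732]
[[-0.055,-0.008,0.002,0,0,-0.004,-1],[-0.055,-0.008,0.002,0,0,-0.004,-1],[-0.055,-0.009,0.002,0,0,-0.004,-1],[-0.055,-0.009,0.002,0,0,-0.004,-1],[-0.055,-0.009,0.002,0,0,-0.005,-1],[-0.055,-0.009,0.002,0,0,-0.004,-1],[-0.054,-0.01,0.002,0,0,-0.005,-1],[-0.051,0,0.015,0,0,-0.015,-1]]
[[-0.051,0,0.015,0,0,-0.015,-1]]
end [ 0.5203 -0.0998  0.2195]
```

Emit:
apply_moves([
  [-0.055,-0.008,0,0,0,-0.004,-1],
  [-0.055,-0.008,0,0,0,-0.004,-1],
  [-0.055,-0.009,0,0,0,-0.004,-1],
  [-0.055,-0.009,0,0,0,-0.004,-1],
  [-0.055,-0.009,0,0,0,-0.005,-1],
  [-0.055,-0.009,0,0,0,-0.004,-1],
  [-0.054,-0.01,0,0,0,-0.005,-1],
  [-0.051,0,0,0,0,-0.015,-1],
])

```text
t: 5.82
tcp_pos: [0.5061, -0.0527, 0.2572]
tool_rot: [0.631, 0.775, 0.0, -0.002]
force: [0.5, 0.8, -0.3]
finger_gap: 1.001
gripper_force: 0.0
```

Emit:
apply_moves([
  [-0.051,0,0,0,0,-0.015,-1],
  [0,0,0,0,0,0,-1],
  [0,0,0,0,0,0,-1],
  [0,0,0,0,0,0,-1],
])

```text
t: 6.32
tcp_pos: [0.5173, -0.1005, 0.2578]
tool_rot: [0.625, 0.781, 0.0, -0.001]
force: [0.3, 0.7, -0.1]
finger_gap: 1.003
gripper_force: 0.0
```

Run:
```python
from h import *
s=state()
I=snapshot("wrist")[:,:,::-1].copy();cv2.imwrite("pics/w1.png",I);C=cam("wrist",s)
for n,p in dict(white=(.585,.144,.036),orange=(.578,-.008,.036),red=(.579,-.15,.036),blue=(.442,.071,.036),green=(.437,-.077,.036)).items():
    u=proj(C,p);print(n,u.round(),rect(C,cmask(I,n,u,75),.036))
print("pad",proj(C,(.515,-.354,.014)))
```

```text
t 6.33 tcp [ 0.5173 -0.1005  0.2578] x-axis yaw 1.7913 tilt [-0.0018  0.0015] F [ 0.3  0.7 -0.1] gap 1.003 gf 0.0 q [-0.4   0.36  1.64  0.    1.14 -0.63]
white [484. -96.] [ 0.7156 -0.1149  0.007   0.0214  0.0485]
orange [417. 113.] [ 0.5803 -0.0093  0.1186  0.1316 -1.3492]
red [374. 270.] [ 0.5777 -0.1511  0.0485  0.0795  0.2221]
blue [274. -34.] [ 0.4462  0.0391  0.0176  0.0475 -1.3499]
green [236. 157.] [ 0.4363 -0.0652  0.0479  0.0536 -0.0683]
pad [268.29182695 421.69600205]
```

View pics/w1.png

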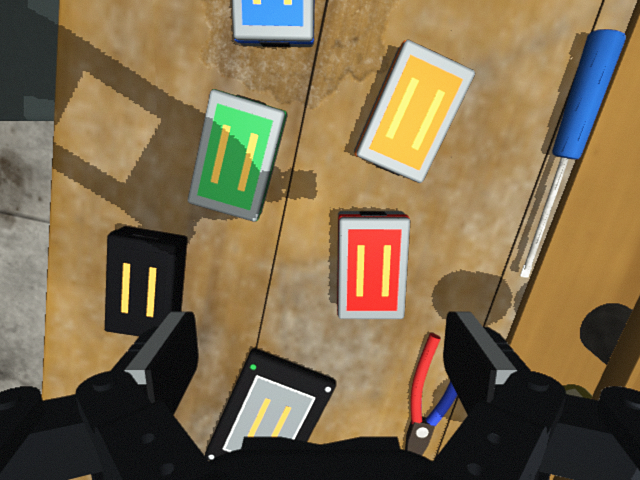

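Run:
```python
from h import *
plan([(.578,-.1505,.12,1.793,-1),(.578,-.1505,.004,1.793,-1,2)])
```

```text
[[-0.021,0.016,0.046,0,0,0,-1],[-0.021,0.016,0.046,0,0,-0.001,-1],[-0.02,0.016,0.046,0,0,0,-1],[0,0,0.058,0,0,0,-1],[0,0,0.058,0,0,0,-1],[0,0,0,0,0,0,-1],[0,0,0,0,0,0,-1]]
end [ 0.5777 -0.1503  0.0039]
```

Emit:
apply_moves([
  [-0.021,0.016,0.046,0,0,0,-1],
  [-0.021,0.016,0.046,0,0,0,-1],
  [-0.02,0.016,0.046,0,0,0,-1],
  [0,0,0,0,0,0,-1],
  [0,0,0.055,0,0,0,-1],
  [0,0,0.045,0,0,0,-1],
  [0,0,0.014,0,0,0,-1],
  [0,0,0,0,0,0,-1],
], force=28)

```text
t: 7.38
tcp_pos: [0.5788, -0.1518, 0.0074]
tool_rot: [0.625, 0.78, 0.0, 0.0]
force: [0.3, 0.2, 1.0]
finger_gap: 0.998
gripper_force: 0.0
```

Run:
```python
from h import *
state()
```

```text
t 7.38 tcp [ 0.5788 -0.1518  0.0074] x-axis yaw 1.7906 tilt [ 0.0005 -0.0001] F [0.3 0.2 1. ] gap 0.998 gf 0.0 q [-0.44  0.81  1.64  0.    0.69 -0.66]
```

Close, wait for the grip, then lift and see the pad from nearer.

Emit:
apply_moves([
  [0,0,0,0,0,0,1],
  [0,0,0,0,0,0,1],
  [0,0,0,0,0,0,1],
  [0,0,0,0,0,0,1],
  [0,0,-0.02,0,0,0,1],
  [0,0,-0.05,0,0,0,1],
  [0,0,-0.05,0,0,0,1],
  [0,0,0,0,0,0,1],
])

```text
t: 8.38
tcp_pos: [0.5817, -0.1538, 0.1318]
tool_rot: [0.626, 0.78, 0.001, 0.006]
force: [1.3, -0.2, -3.4]
finger_gap: 0.741
gripper_force: 33.8
```

Run:
```python
from h import *
s=state()
plan([(.515,-.33,.15,1.376,1)],step=.05)
```

```text
t 8.38 tcp [ 0.5817 -0.1538  0.1318] x-axis yaw 1.7898 tilt [ 0.0103 -0.0048] F [ 1.3 -0.2 -3.4] gap 0.741 gf 33.8 q [-0.44  0.62  1.59  0.    0.92 -0.66]
[[-0.039,-0.026,-0.005,0,0,0.103,1],[-0.042,-0.022,-0.004,0,0,0.104,1],[-0.044,-0.017,-0.005,0,0,0.103,1],[-0.045,-0.012,-0.004,0,0,0.104,1]]
end [ 0.5151 -0.3296  0.15  ]
```

Run:
```python
from h import *
plan([(.50,-.45,.2,1.376,1,2)],step=.055)
```

```text
[[-0.045,-0.024,-0.011,0,0,0.069,1],[-0.047,-0.021,-0.011,0,0,0.069,1],[-0.048,-0.017,-0.011,0,0,0.069,1],[-0.049,-0.014,-0.012,0,0,0.069,1],[-0.05,-0.011,-0.011,0,0,0.069,1],[-0.051,-0.007,-0.012,0,0,0.069,1],[0,0,0,0,0,0,1],[0,0,0,0,0,0,1]]
end [ 0.4999 -0.4496  0.2004]
```

Emit:
apply_moves([
  [-0.045,-0.024,-0.011,0,0,0.069,1],
  [-0.047,-0.021,-0.011,0,0,0.069,1],
  [-0.048,-0.017,-0.011,0,0,0.069,1],
  [-0.049,-0.014,-0.012,0,0,0.069,1],
  [-0.05,-0.011,-0.011,0,0,0.069,1],
  [-0.051,-0.007,-0.012,0,0,0.069,1],
  [0,0,0,0,0,0,1],
  [0,0,0,0,0,0,1],
], force=25)

```text
t: 9.38
tcp_pos: [0.4963, -0.4473, 0.1927]
tool_rot: [0.773, 0.635, 0.0, -0.002]
force: [-0.3, 1.4, -4.4]
finger_gap: 0.743
gripper_force: 33.7
```

Run:
```python
from h import *
s=state()
I=snapshot("wrist")[:,:,::-1].copy();cv2.imwrite("pics/w2.png",I);C=cam("wrist",s)
u=proj(C,(.515,-.354,.014));print(u)
h,sa,v=cv2.split(cv2.cvtColor(I,cv2.COLOR_BGR2HSV))
m=((sa<30)&(v>150)&win(I,u,110)).astype(np.uint8);m=cv2.morphologyEx(m,cv2.MORPH_CLOSE,np.ones((11,11)));print("outline",rect(C,m,.014))
m=(v<85)&win(I,u,140);print("black",rect(C,m,.014))
```

```text
t 9.38 tcp [ 0.4963 -0.4473  0.1927] x-axis yaw 1.375 tilt [-0.0023  0.0038] F [-0.3  1.4 -4.4] gap 0.743 gf 33.7 q [-0.9   0.63  1.35  0.    1.17 -0.71]
[321.41780503  85.30485974]
outline [ 0.5145 -0.3566  0.0686  0.104  -0.1957]
black [ 0.5058 -0.3637  0.1356  0.1739  1.413 ]
```

View pics/w2.png

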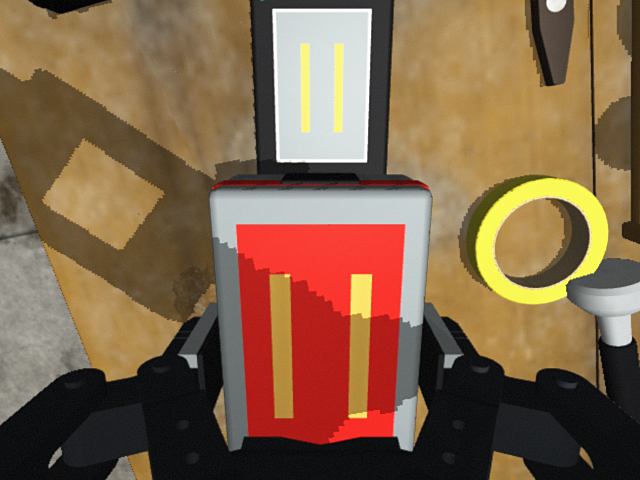

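```bash
cat >> h.py <<'E'
PAD=np.array([.5148,-.3558]);PY=-.196
def held(C,s,v,top=.0286):
    "offset of held pack centre along tool x, from far edge row v of its coloured field (78 mm long)"
    q=ray(C,(320,v),s["tcp_pos"][2]+top)[0]-s["tcp_pos"]
    return (Rn.from_quat(s["tool_rot"]).inv().apply(q))[0]-.039
E
python3 - <<'E'
from h import *
s=sense();C=cam("wrist",s);o=held(C,s,224);print(o,[held(C,s,224,t) for t in(.025,.032)])
yaw=PY+np.pi/2;c=PAD-.001*np.array([np.cos(yaw),np.sin(yaw)])
plan([(*c,.08,yaw,1,2),(*c,.026,yaw,1,2)])
E
```

```text
0.003134372240893142 [np.float64(0.002257939045252927), np.float64(0.003962114703442238)]
[[0.03,0,0.038,0,0,0,1],[0.031,0,0.038,0,0,0.001,1],[0.03,0.001,0.037,0,0,0,1],[0,0,0,0,0,0,1],[0,0,0,0,0,0,1],[0,0,0.054,0,0,0,1],[0,0,0,0,0,0,1],[0,0,0,0,0,0,1]]
end [ 0.5149 -0.3569  0.026 ]
```

Emit:
apply_moves([
  [0.03,0,0.038,0,0,0,1],
  [0.03,0,0.038,0,0,0,1],
  [0.03,0.001,0.037,0,0,0,1],
  [0,0,0,0,0,0,1],
  [0,0,0.03,0,0,0,1],
  [0,0,0.02,0,0,0,1],
  [0,0,0,0,0,0,1],
  [0,0,0,0,0,0,1],
], force=22)

```text
t: 10.42
tcp_pos: [0.5163, -0.361, 0.032]
tool_rot: [0.773, 0.635, 0.0, 0.001]
force: [0.3, 0.0, -3.1]
finger_gap: 0.741
gripper_force: 33.6
```

Run:
```python
from h import *
s=state();yaw=PY+np.pi/2
c=PAD-.002*np.array([np.cos(yaw),np.sin(yaw)]);print(c)
plan([(*c,.021,yaw,1)])
```

```text
t 10.43 tcp [ 0.5163 -0.361   0.032 ] x-axis yaw 1.3757 tilt [ 0.001 -0.001] F [ 0.3  0.  -3.1] gap 0.741 gf 33.6 q [-0.79  0.8   1.55  0.    0.79 -0.59]
[ 0.51441051 -0.35776171]
[[0.003,-0.003,0.011,0,0,0.001,1]]
end [ 0.514  -0.3575  0.021 ]
```

Emit:
apply_moves([
  [0.003,-0.003,0.005,0,0,0,1],
  [0,0,0.003,0,0,0,1],
  [0,0,0,0,0,0,1],
  [0,0,0,0,0,0,1],
])

```text
t: 10.92
tcp_pos: [0.5136, -0.3571, 0.0234]
tool_rot: [0.773, 0.635, 0.0, 0.0]
force: [0.1, 0.3, -5.3]
finger_gap: 0.743
gripper_force: 33.7
```

Run:
```python
from h import *
s=state()
```

```text
t 10.93 tcp [ 0.5136 -0.3571  0.0234] x-axis yaw 1.3757 tilt [ 0.0003 -0.0003] F [ 0.1  0.3 -5.3] gap 0.743 gf 33.7 q [-0.79  0.81  1.56  0.    0.77 -0.59]
```

Emit:
apply_moves([
  [0,0,0.002,0,0,0,1],
  [0,0,0,0,0,0,1],
  [0,0,0,0,0,0,-1],
  [0,0,0,0,0,0,-1],
  [0,0,0,0,0,0,-1],
  [0,0,-0.04,0,0,0,-1],
  [0,0,-0.06,0,0,0,-1],
  [0,0,-0.06,0,0,0,-1],
])

```text
t: 11.92
tcp_pos: [0.5133, -0.3568, 0.1824]
tool_rot: [0.773, 0.635, -0.0, -0.001]
force: [0.1, -1.7, -0.4]
finger_gap: 1.002
gripper_force: 0.0
```

Run:
```python
from h import *
s=state()
plan([(.437,-.14,.2,1.496,-1,2)])
```

```text
t 11.93 tcp [ 0.5133 -0.3568  0.1824] x-axis yaw 1.3757 tilt [-0.0007  0.0008] F [ 0.1 -1.7 -0.4] gap 1.002 gf 0.0 q [-0.79  0.58  1.48  0.    1.08 -0.59]
[[0.049,-0.029,-0.004,0,0,-0.03,-1],[0.05,-0.028,-0.004,0,0,-0.03,-1],[0.052,-0.026,-0.005,0,0,-0.03,-1],[0.052,-0.025,-0.004,0,0,-0.03,-1],[0,0,0,0,0,0,-1],[0,0,0,0,0,0,-1]]
end [ 0.4368 -0.1398  0.1997]
```

Emit:
apply_moves([
  [0.049,-0.029,-0.004,0,0,-0.03,-1],
  [0.05,-0.028,-0.004,0,0,-0.03,-1],
  [0.052,-0.026,-0.005,0,0,-0.03,-1],
  [0.052,-0.025,-0.004,0,0,-0.03,-1],
  [0,0,0,0,0,0,-1],
  [0,0,0,0,0,0,-1],
])

```text
t: 12.68
tcp_pos: [0.4379, -0.1405, 0.1988]
tool_rot: [0.733, 0.68, 0.0, 0.001]
force: [1.1, 0.8, 0.8]
finger_gap: 1.0
gripper_force: 0.0
```

```bash
cat >> h.py <<'E'
def look(tag,cols):
    s=state();out={}
    for n in("wrist","top"):
        I=snapshot(n)[:,:,::-1].copy();cv2.imwrite(f"pics/{tag}_{n}.png",I);C=cam(n,s)
        for c,p in cols.items():
            u=proj(C,p);r=(75 if n=="wrist" else 24)
            if 0<u[0]<640 and 0<u[1]<480:print(n,c,u.round(),rect(C,cmask(I,c,u,r),p[2]))
E
python3 - <<'E'
from h import *
look("a",dict(green=(.437,-.077,.036),red=(.5145,-.356,.05),orange=(.579,-.008,.036),blue=(.442,.071,.036)))
E
```

```text
t 12.68 tcp [ 0.4379 -0.1405  0.1988] x-axis yaw 1.4964 tilt [ 0.0018 -0.0014] F [1.1 0.8 0.8] gap 1.0 gf 0.0 q [-0.55  0.36  1.87 -0.    0.91 -0.48]
wrist green [312. 130.] [ 0.4355 -0.0783  0.0479  0.0799 -0.068 ]
wrist red [428. 460.] [ 0.5161 -0.3354  0.0402  0.0439  1.3786]
wrist orange [521.   5.] [ 0.5739 -0.0258  0.0468  0.0482  1.3957]
top green [350. 290.] [ 0.4389 -0.0513  0.0246  0.0444  1.4985]
top red [455. 268.] [ 0.5157 -0.3541  0.0473  0.0785 -0.1997]
top orange [328. 237.] [ 0.5812 -0.0045  0.1312  0.1332 -1.5022]
top blue [296. 284.] [0.4413 0.0719 0.0466 0.0799 0.202 ]
```

Run:
```python
from h import *
plan([(.4355,-.0783,.10,1.503,-1,1),(.4355,-.0783,.006,1.503,-1,1)],step=.05)
```

```text
[[0.021,-0.002,0.033,0,0,-0.003,-1],[0.021,-0.003,0.033,0,0,-0.003,-1],[0.021,-0.002,0.032,0,0,-0.002,-1],[0,0,0,0,0,0,-1],[0,0,0.047,0,0,0,-1],[0,0,0.047,0,0,0,-1],[0,0,0,0,0,0,-1]]
end [ 0.4359 -0.0782  0.0064]
```

Emit:
apply_moves([
  [0.021,-0.002,0.033,0,0,-0.003,-1],
  [0.021,-0.003,0.033,0,0,-0.003,-1],
  [0.021,-0.002,0.032,0,0,-0.002,-1],
  [0,0,0,0,0,0,-1],
  [0,0,0.047,0,0,0,-1],
  [0,0,0.035,0,0,0,-1],
  [0,0,0.012,0,0,0,-1],
  [0,0,0,0,0,0,-1],
])

```text
t: 13.78
tcp_pos: [0.4353, -0.0776, 0.0064]
tool_rot: [0.731, 0.683, 0.0, 0.0]
force: [0.6, 0.2, 0.1]
finger_gap: 0.998
gripper_force: 0.0
```

Emit:
apply_moves([
  [0,0,0,0,0,0,-1],
  [0,0,0,0,0,0,1],
  [0,0,0,0,0,0,1],
  [0,0,0,0,0,0,1],
  [0,0,0,0,0,0,1],
], force=22)

```text
t: 14.4
tcp_pos: [0.4355, -0.077, 0.0075]
tool_rot: [0.73, 0.683, 0.001, 0.001]
force: [0.9, 0.3, 7.4]
finger_gap: 0.749
gripper_force: 23.6
```

Emit:
apply_moves([
  [0,0,-0.03,0,0,0,1],
  [0,0,-0.05,0,0,0,1],
  [0,0,-0.05,0,0,0,1],
  [0,0,0,0,0,0,1],
])

```text
t: 14.9
tcp_pos: [0.4364, -0.0773, 0.1393]
tool_rot: [0.73, 0.683, 0.002, 0.004]
force: [0.5, -0.2, -4.8]
finger_gap: 0.743
gripper_force: 30.1
```

Run:
```python
from h import *
s=state()
yaw=PY+np.pi/2
plan([(*(PAD-[0,.001]),.13,yaw,1,2)])
```

```text
t 14.9 tcp [ 0.4364 -0.0773  0.1393] x-axis yaw 1.5043 tilt [ 0.0074 -0.0034] F [ 0.5 -0.2 -4.8] gap 0.743 gf 30.1 q [-0.43  0.44  1.97 -0.    0.72 -0.36]
[[-0.046,0.016,0.002,0,0,0.022,1],[-0.045,0.017,0.002,0,0,0.022,1],[-0.045,0.018,0.002,0,0,0.021,1],[-0.044,0.019,0.002,0,0,0.022,1],[-0.044,0.02,0.001,0,0,0.021,1],[-0.044,0.021,0.002,0,0,0.022,1],[0,0,0,0,0,0,1],[0,0,0,0,0,0,1]]
end [ 0.5144 -0.3569  0.1298]
```

Emit:
apply_moves([
  [-0.046,0.016,0.002,0,0,0.022,1],
  [-0.045,0.017,0.002,0,0,0.022,1],
  [-0.045,0.018,0.002,0,0,0.021,1],
  [-0.044,0.019,0.002,0,0,0.022,1],
  [-0.044,0.02,0.001,0,0,0.021,1],
  [-0.042,0.021,0.002,0,0,0.022,1],
  [0,0,0.03,0,0,0,1],
  [0,0,0.03,0,0,0,1],
])

```text
t: 15.9
tcp_pos: [0.5111, -0.3538, 0.0618]
tool_rot: [0.774, 0.634, -0.0, -0.002]
force: [-0.0, 0.1, -4.9]
finger_gap: 0.746
gripper_force: 30.0
```

Emit:
apply_moves([
  [0,0,0.003,0,0,0,1],
  [0,0,0,0,0,0,1],
  [0,0,0,0,0,0,1],
])

```text
t: 16.27
tcp_pos: [0.5129, -0.3542, 0.0628]
tool_rot: [0.773, 0.634, 0.0, 0.0]
force: [-1.1, -0.3, -4.2]
finger_gap: 0.742
gripper_force: 30.2
```

Run:
```python
from h import *
s=state();yaw=PY+np.pi/2
c=PAD+.0013*np.array([np.cos(yaw),np.sin(yaw)]);print(c)
plan([(*c,.058,yaw,1)])
```

```text
t 16.27 tcp [ 0.5129 -0.3542  0.0628] x-axis yaw 1.3742 tilt [ 0.0004 -0.0004] F [-1.1 -0.3 -4.2] gap 0.742 gf 30.2 q [-0.78  0.74  1.56 -0.    0.84 -0.59]
[ 0.51505317 -0.35452489]
[[0,0.002,0.005,0,0,-0.001,1]]
end [ 0.5149 -0.3546  0.0578]
```

Emit:
apply_moves([
  [0,0.001,0.003,0,0,0,1],
  [0,0,0.002,0,0,0,1],
  [0,0,0,0,0,0,1],
  [0,0,0,0,0,0,1],
])

```text
t: 16.77
tcp_pos: [0.5139, -0.3546, 0.0576]
tool_rot: [0.773, 0.634, 0.0, 0.0]
force: [0.3, 0.7, -1.7]
finger_gap: 0.746
gripper_force: 30.3
```

Emit:
apply_moves([
  [0,0,0.001,0,0,0,1],
  [0,0,0,0,0,0,1],
  [0,0,0,0,0,0,-1],
  [0,0,0,0,0,0,-1],
  [0,0,0,0,0,0,-1],
  [0,0,-0.04,0,0,0,-1],
  [0,0,-0.05,0,0,0,-1],
  [0,0,-0.05,0,0,0,-1],
])

```text
t: 17.77
tcp_pos: [0.5134, -0.3544, 0.1973]
tool_rot: [0.773, 0.634, -0.0, -0.0]
force: [1.0, -0.7, 0.3]
finger_gap: 0.996
gripper_force: 0.0
```

Run:
```python
from h import *
s=state()
plan([(.58,-.08,.2,1.35,-1,2)])
```

```text
t 17.77 tcp [ 0.5134 -0.3544  0.1973] x-axis yaw 1.3737 tilt [-0.0006  0.0005] F [ 1.  -0.7  0.3] gap 0.996 gf 0.0 q [-0.78  0.56  1.47 -0.    1.11 -0.59]
[[0.056,0.002,-0.001,0,0,0.005,-1],[0.057,0.002,0,0,0,0.005,-1],[0.056,0.002,-0.001,0,0,0.005,-1],[0.057,0.002,0,0,0,0.004,-1],[0.056,0.001,-0.001,0,0,0.005,-1],[0,0,0,0,0,0,-1],[0,0,0,0,0,0,-1]]
end [ 0.5802 -0.0803  0.2004]
```

Emit:
apply_moves([
  [0.056,0.002,-0.001,0,0,0.005,-1],
  [0.057,0.002,0,0,0,0.005,-1],
  [0.056,0.002,-0.001,0,0,0.005,-1],
  [0.057,0.002,0,0,0,0.004,-1],
  [0.056,0.001,-0.001,0,0,0.005,-1],
  [0,0,0,0,0,0,-1],
  [0,0,0,0,0,0,-1],
])

```text
t: 18.65
tcp_pos: [0.5804, -0.0805, 0.1992]
tool_rot: [0.78, 0.625, -0.0, 0.0]
force: [0.2, -0.3, -0.4]
finger_gap: 1.0
gripper_force: 0.0
```

```bash
python3 - <<'E'
import re
t=open("h.py").read()
t=t.replace('''        if name=="red"''','''        if name=="orange":m=(h>=12)&(h<=32)&(s>90)&(v>235)
        if name=="red"''');open("h.py","w").write(t)
E
python3 - <<'E'
from h import *
look("b",dict(green=(.5145,-.356,.086),orange=(.579,-.008,.036),blue=(.442,.071,.036),white=(.585,.144,.036)))
I=cv2.imread("pics/b_wrist.png");h=cv2.cvtColor(I,cv2.COLOR_BGR2HSV);u=proj(cam("wrist",sense()),(.579,-.008,.036)).astype(int)
print([h[u[1]+d,u[0]] for d in(-90,-60,0,20,60,90)])
E
```

```text
t 18.65 tcp [ 0.5804 -0.0805  0.1992] x-axis yaw 1.3508 tilt [-0.0001 -0.0006] F [ 0.2 -0.3 -0.4] gap 1.0 gf 0.0 q [-0.33  0.51  1.57 -0.    1.06 -0.11]
wrist orange [296. 120.] [ 0.5766 -0.0096  0.0481  0.0801 -0.1755]
wrist blue [69. 46.] [0.4398 0.0702 0.0508 0.0818 0.2071]
top green [458. 266.] [ 0.515  -0.3551  0.0459  0.0773 -0.1983]
top orange [328. 237.] [0.5859 0.0246 0.0081 0.0406 1.3981]
top blue [296. 284.] None
top white [273. 231.] [0.5856 0.1446 0.0589 0.0939 0.1372]
[array([ 18, 135, 164], dtype=uint8), array([ 93,  10, 219], dtype=uint8), array([ 20, 183, 250], dtype=uint8), array([ 20, 185, 250], dtype=uint8), array([ 19, 195, 251], dtype=uint8), array([ 18, 123, 164], dtype=uint8)]
```

Run:
```python
from h import *
plan([(.5766,-.0096,.10,1.395,-1,1),(.5766,-.0096,.008,1.395,-1,1)],step=.05)
```

```text
[[0.023,-0.006,0.033,0,0,-0.016,-1],[0.023,-0.006,0.033,0,0,-0.015,-1],[0.024,-0.006,0.033,0,0,-0.016,-1],[0,0,0,0,0,0,-1],[0,0,0.046,0,0,0,-1],[0,0,0.046,0,0,0,-1],[0,0,0,0,0,0,-1]]
end [ 0.5769 -0.0095  0.0082]
```

Emit:
apply_moves([
  [0.023,-0.006,0.033,0,0,-0.016,-1],
  [0.023,-0.006,0.033,0,0,-0.015,-1],
  [0.024,-0.006,0.033,0,0,-0.016,-1],
  [0,0,0,0,0,0,-1],
  [0,0,0.046,0,0,0,-1],
  [0,0,0.034,0,0,0,-1],
  [0,0,0.012,0,0,0,-1],
  [0,0,0,0,0,0,-1],
])

```text
t: 19.75
tcp_pos: [0.5776, -0.0094, 0.0087]
tool_rot: [0.766, 0.642, 0.0, 0.0]
force: [0.5, -0.0, 0.6]
finger_gap: 0.998
gripper_force: 0.0
```

Emit:
apply_moves([
  [0,0,0,0,0,0,-1],
  [0,0,0,0,0,0,1],
  [0,0,0,0,0,0,1],
  [0,0,0,0,0,0,1],
  [0,0,0,0,0,0,1],
], force=22)

```text
t: 20.38
tcp_pos: [0.5777, -0.0083, 0.0097]
tool_rot: [0.766, 0.643, 0.001, 0.001]
force: [-2.0, -0.3, 7.9]
finger_gap: 0.74
gripper_force: 26.6
```

Emit:
apply_moves([
  [0,0,-0.03,0,0,0,1],
  [0,0,-0.055,0,0,0,1],
  [0,0,-0.055,0,0,0,1],
  [0,0,-0.01,0,0,0,1],
])

```text
t: 20.88
tcp_pos: [0.5792, -0.0084, 0.162]
tool_rot: [0.766, 0.643, 0.002, 0.003]
force: [0.7, 0.4, -4.6]
finger_gap: 0.744
gripper_force: 27.6
```

Run:
```python
from h import *
s=state()
yaw=PY+np.pi/2
plan([(*PAD,.16,yaw,1,2)])
```

```text
t 20.88 tcp [ 0.5792 -0.0084  0.162 ] x-axis yaw 1.3972 tilt [ 0.0077 -0.0016] F [ 0.7  0.4 -4.6] gap 0.744 gf 27.6 q [-0.21  0.55  1.62  0.    0.96 -0.03]
[[-0.05,0,0,0,0,0.003,1],[-0.051,0,0,0,0,0.003,1],[-0.05,0,0,0,0,0.003,1],[-0.051,0,0.001,0,0,0.003,1],[-0.05,0,0,0,0,0.003,1],[-0.051,0,0.001,0,0,0.004,1],[-0.05,0,0,0,0,0.003,1],[0,0,0,0,0,0,1]]
[[0,0,0,0,0,0,1]]
end [ 0.5151 -0.3555  0.16  ]
```

Emit:
apply_moves([
  [-0.05,0,0,0,0,0.003,1],
  [-0.051,0,0,0,0,0.003,1],
  [-0.05,0,0,0,0,0.003,1],
  [-0.051,0,0,0,0,0.003,1],
  [-0.05,0,0,0,0,0.003,1],
  [-0.051,0,0,0,0,0.004,1],
  [-0.049,0,0,0,0,0.003,1],
  [0,0,0.03,0,0,0,1],
])

```text
t: 21.88
tcp_pos: [0.5131, -0.3598, 0.1283]
tool_rot: [0.774, 0.633, -0.0, 0.003]
force: [0.3, 0.3, -4.8]
finger_gap: 0.745
gripper_force: 27.6
```

Emit:
apply_moves([
  [0,0,0.025,0,0,0,1],
  [0,0,0,0,0,0,1],
  [0,0,0,0,0,0,1],
  [0,0,0,0,0,0,1],
])

```text
t: 22.38
tcp_pos: [0.5136, -0.3546, 0.1043]
tool_rot: [0.773, 0.635, 0.0, 0.001]
force: [-0.5, -0.4, -3.9]
finger_gap: 0.744
gripper_force: 27.5
```

Run:
```python
from h import *
s=state();yaw=PY+np.pi/2
c=PAD+.0012*np.array([np.cos(yaw),np.sin(yaw)])-[.001,0];print(c)
plan([(*c,.096,yaw,1)])
```

```text
t 22.38 tcp [ 0.5136 -0.3546  0.1043] x-axis yaw 1.3752 tilt [ 0.0014 -0.0015] F [-0.5 -0.4 -3.9] gap 0.744 gf 27.5 q [-0.78  0.68  1.54 -0.    0.92 -0.59]
[ 0.5140337  -0.35462298]
[[0,0,0.008,0,0,0,1]]
end [ 0.5136 -0.3546  0.0963]
```

Emit:
apply_moves([
  [0,0,0.004,0,0,0,1],
  [0,0,0.004,0,0,0,1],
  [0,0,0,0,0,0,1],
  [0,0,0,0,0,0,1],
])

```text
t: 22.88
tcp_pos: [0.5132, -0.3544, 0.0957]
tool_rot: [0.773, 0.635, 0.0, 0.0]
force: [1.0, 0.4, 0.1]
finger_gap: 0.746
gripper_force: 27.9
```

Emit:
apply_moves([
  [0,0,0.001,0,0,0,1],
  [0,0,0,0,0,0,1],
  [0,0,0,0,0,0,-1],
  [0,0,0,0,0,0,-1],
  [0,0,0,0,0,0,-1],
  [0,0,-0.04,0,0,0,-1],
  [0,0,-0.05,0,0,0,-1],
  [0,0,-0.01,0,0,0,-1],
])

```text
t: 23.88
tcp_pos: [0.5147, -0.356, 0.1981]
tool_rot: [0.773, 0.635, 0.0, 0.004]
force: [1.0, -1.5, -0.4]
finger_gap: 0.999
gripper_force: 0.0
```

Run:
```python
from h import *
s=state()
plan([(.455,-.003,.2,1.778,-1,2)])
```

```text
t 23.88 tcp [ 0.5147 -0.356   0.1981] x-axis yaw 1.3748 tilt [ 0.0054 -0.0053] F [ 1.  -1.5 -0.4] gap 0.999 gf 0.0 q [-0.78  0.56  1.47  0.    1.1  -0.59]
[[0.048,-0.018,-0.001,0,0,-0.058,-1],[0.049,-0.015,-0.001,0,0,-0.058,-1],[0.049,-0.013,0,0,0,-0.057,-1],[0.05,-0.01,-0.001,0,0,-0.058,-1],[0.051,-0.007,0,0,0,-0.057,-1],[0.051,-0.004,-0.001,0,0,-0.058,-1],[0.051,0,0,0,0,-0.057,-1],[0,0,0,0,0,0,-1]]
[[0,0,0,0,0,0,-1]]
end [ 0.4553 -0.0031  0.1999]
```

Emit:
apply_moves([
  [0.048,-0.018,-0.001,0,0,-0.058,-1],
  [0.049,-0.015,-0.001,0,0,-0.058,-1],
  [0.049,-0.013,0,0,0,-0.057,-1],
  [0.05,-0.01,-0.001,0,0,-0.058,-1],
  [0.051,-0.007,0,0,0,-0.057,-1],
  [0.051,-0.004,-0.001,0,0,-0.058,-1],
  [0.051,0,0,0,0,-0.057,-1],
  [0,0,0,0,0,0,-1],
])

```text
t: 24.88
tcp_pos: [0.4512, 0.0018, 0.1975]
tool_rot: [0.628, 0.778, -0.001, -0.002]
force: [1.3, -0.0, 0.2]
finger_gap: 0.998
gripper_force: 0.0
```

Emit:
apply_moves([
  [0,0,0,0,0,0,-1],
  [0,0,0,0,0,0,-1],
])

```text
t: 25.12
tcp_pos: [0.4541, -0.0026, 0.1981]
tool_rot: [0.631, 0.776, -0.0, 0.0]
force: [0.9, 0.2, 0.1]
finger_gap: 0.998
gripper_force: 0.0
```

Run:
```python
from h import *
look("c",dict(orange=(.515,-.356,.122),blue=(.440,.071,.036),white=(.585,.144,.036)))
```

```text
t 25.12 tcp [ 0.4541 -0.0026  0.1981] x-axis yaw 1.776 tilt [ 0.0003 -0.0003] F [0.9 0.2 0.1] gap 0.998 gf 0.0 q [-0.25  0.35  1.88 -0.    0.91 -0.46]
wrist blue [323. 113.] [0.4403 0.0698 0.0482 0.08   0.2037]
wrist white [558.  48.] [0.5851 0.1389 0.0483 0.0708 0.1344]
top orange [462. 263.] [ 0.5128 -0.3633  0.0488  0.0959 -0.1531]
top blue [296. 285.] None
top white [273. 231.] [0.5858 0.1445 0.0586 0.0933 0.1329]
```

Run:
```python
from h import *
I=cv2.imread("pics/c_top.png");cv2.imwrite("pics/c_crop.png",cv2.resize(I[215:315,400:520],None,fx=5,fy=5,interpolation=cv2.INTER_CUBIC))
plan([(.4403,.0700,.10,1.774,-1,1),(.4403,.0700,.009,1.774,-1,1)],step=.05)
```

```text
[[0.025,0,0.033,0,0,0.001,-1],[0.024,0.001,0.033,0,0,0,-1],[0.025,0,0.032,0,0,0.001,-1],[0,0,0,0,0,0,-1],[0,0,0.046,0,0,0,-1],[0,0,0.045,0,0,0,-1],[0,0,0,0,0,0,-1]]
end [0.4399 0.07   0.0092]
```

View pics/c_crop.png

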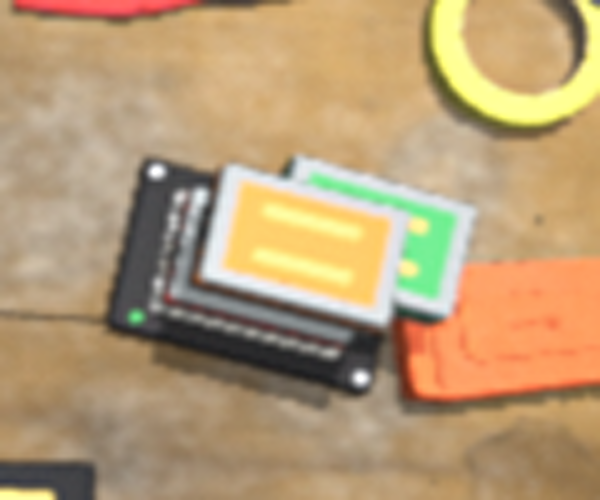

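Green has been knocked towards -y and +x (crop (400,230)) under orange (310,250), so I'll look closer and restack.

Run:
```python
from h import *
plan([(.515,-.43,.27,1.375,-1,2)])
```

```text
[[-0.054,-0.003,-0.009,0,0,0.05,-1],[-0.054,-0.001,-0.009,0,0,0.05,-1],[-0.054,0.002,-0.009,0,0,0.05,-1],[-0.054,0.005,-0.009,0,0,0.05,-1],[-0.053,0.007,-0.009,0,0,0.05,-1],[-0.053,0.01,-0.009,0,0,0.05,-1],[-0.052,0.013,-0.009,0,0,0.05,-1],[-0.052,0.015,-0.009,0,0,0.051,-1]]
[[0,0,0,0,0,0,-1],[0,0,0,0,0,0,-1]]
end [ 0.5151 -0.4297  0.2702]
```

Emit:
apply_moves([
  [-0.054,-0.003,-0.009,0,0,0.05,-1],
  [-0.054,-0.001,-0.009,0,0,0.05,-1],
  [-0.054,0.002,-0.009,0,0,0.05,-1],
  [-0.054,0.005,-0.009,0,0,0.05,-1],
  [-0.053,0.007,-0.009,0,0,0.05,-1],
  [-0.053,0.01,-0.009,0,0,0.05,-1],
  [-0.052,0.013,-0.009,0,0,0.05,-1],
  [-0.052,0.015,-0.009,0,0,0.051,-1],
])

```text
t: 26.22
tcp_pos: [0.5149, -0.4312, 0.2703]
tool_rot: [0.773, 0.634, 0.0, -0.0]
force: [0.4, 1.2, -1.1]
finger_gap: 0.999
gripper_force: 0.0
```

Emit:
apply_moves([
  [0,0,0,0,0,0,-1],
  [0,0,0,0,0,0,-1],
  [0,0,0,0,0,0,-1],
])

```text
t: 26.6
tcp_pos: [0.5151, -0.4269, 0.2698]
tool_rot: [0.772, 0.636, 0.0, -0.001]
force: [0.3, 0.3, 0.3]
finger_gap: 0.999
gripper_force: 0.0
```

Run:
```python
from h import *
look("d",dict(orange=(.515,-.358,.122),green=(.53,-.385,.086)))
```

```text
t 26.6 tcp [ 0.5151 -0.4269  0.2698] x-axis yaw 1.3775 tilt [-0.0011  0.0017] F [0.3 0.3 0.3] gap 0.999 gf 0.0 q [-0.86  0.55  1.27  0.    1.32 -0.67]
wrist orange [301. 125.] [ 0.5128 -0.3557  0.048   0.0801 -0.1954]
wrist green [329. 156.] [ 0.5265 -0.4005  0.048   0.0797 -0.2245]
top orange [462. 263.] [ 0.5151 -0.3502  0.0465  0.0685 -0.1944]
top green [469. 261.] [ 0.5508 -0.3917  0.0045  0.0516 -0.2192]
```

View pics/d_wrist.png

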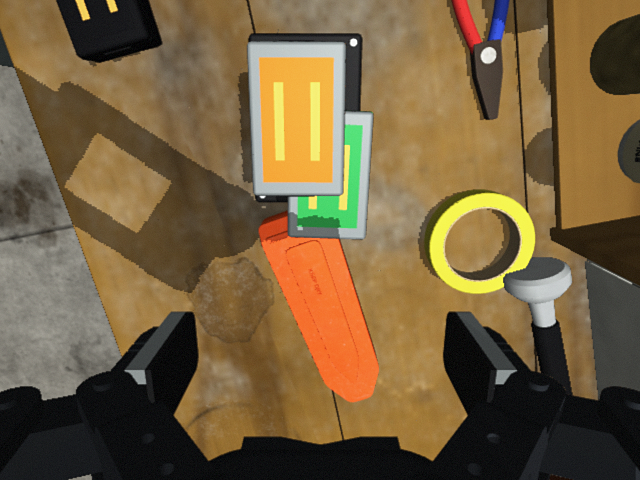

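Run:
```python
from h import *
plan([(.5128,-.3557,.18,1.375,-1,2),(.5128,-.3557,.097,1.375,-1,1)],step=.05)
```

```text
[[0.023,-0.005,0.03,0,0,0.001,-1],[0.023,-0.006,0.03,0,0,0.001,-1],[0.023,-0.005,0.03,0,0,0.001,-1],[0,0,0,0,0,0,-1],[0,0,0,0,0,0,-1],[0,0,0.042,0,0,0,-1],[0,0,0.041,0,0,0,-1],[0,0,0,0,0,0,-1]]
end [ 0.513  -0.356   0.0973]
```

Emit:
apply_moves([
  [0.023,-0.005,0.03,0,0,0.001,-1],
  [0.023,-0.006,0.03,0,0,0.001,-1],
  [0.023,-0.005,0.03,0,0,0.001,-1],
  [0,0,0,0,0,0,-1],
  [0,0,0,0,0,0,-1],
  [0,0,0.042,0,0,0,-1],
  [0,0,0.03,0,0,0,-1],
  [0,0,0.011,0,0,0,-1],
])

```text
t: 27.7
tcp_pos: [0.5135, -0.3589, 0.0971]
tool_rot: [0.773, 0.634, -0.0, 0.0]
force: [-0.0, -0.2, 0.1]
finger_gap: 0.999
gripper_force: 0.0
```

Emit:
apply_moves([
  [0,0,0,0,0,0,-1],
  [0,0,0,0,0,0,-1],
  [0,0,0,0,0,0,1],
  [0,0,0,0,0,0,1],
  [0,0,0,0,0,0,1],
  [0,0,0,0,0,0,1],
], force=22)

```text
t: 28.45
tcp_pos: [0.5132, -0.3579, 0.0986]
tool_rot: [0.773, 0.634, -0.0, 0.001]
force: [-2.9, 1.6, 6.1]
finger_gap: 0.741
gripper_force: 24.3
```

Emit:
apply_moves([
  [0,0,-0.02,0,0,0,1],
  [0,0,-0.04,0,0,0,1],
  [0,0,0,0,0,0,1],
])

```text
t: 28.82
tcp_pos: [0.5151, -0.3591, 0.1599]
tool_rot: [0.773, 0.634, 0.0, 0.004]
force: [0.3, 0.1, -3.7]
finger_gap: 0.746
gripper_force: 27.6
```

Run:
```python
from h import *
state()
plan([(.53,-.15,.13,1.375,1,1),(.53,-.15,.02,1.375,1,2)])
```

```text
t 28.82 tcp [ 0.5151 -0.3591  0.1599] x-axis yaw 1.3739 tilt [ 0.0052 -0.0049] F [ 0.3  0.1 -3.7] gap 0.746 gf 27.6 q [-0.79  0.61  1.5   0.    1.03 -0.59]
[[0.052,-0.007,0.007,0,0,0,1],[0.052,-0.006,0.007,0,0,0,1],[0.052,-0.007,0.007,0,0,-0.001,1],[0.052,-0.006,0.008,0,0,0,1],[0,0,0,0,0,0,1],[0,-0.001,0.055,0,0,0,1],[0.001,0,0.055,0,0,0,1],[0,0,0,0,0,0,1]]
[[0,0,0,0,0,0,1]]
end [ 0.5301 -0.1495  0.02  ]
```

Emit:
apply_moves([
  [0.052,-0.007,0.007,0,0,0,1],
  [0.052,-0.006,0.007,0,0,0,1],
  [0.052,-0.007,0.007,0,0,0,1],
  [0.052,-0.006,0.008,0,0,0,1],
  [0,0,0.05,0,0,0,1],
  [0,0,0.04,0,0,0,1],
  [0,0,0.015,0,0,0,1],
  [0,0,0.008,0,0,0,1],
])

```text
t: 29.82
tcp_pos: [0.5281, -0.1485, 0.0142]
tool_rot: [0.773, 0.634, -0.0, -0.001]
force: [0.1, -0.7, -3.2]
finger_gap: 0.746
gripper_force: 27.5
```

Emit:
apply_moves([
  [0,0,0.003,0,0,0,1],
  [0,0,0,0,0,0,1],
  [0,0,0,0,0,0,1],
])

```text
t: 30.2
tcp_pos: [0.5292, -0.149, 0.0133]
tool_rot: [0.773, 0.634, 0.0, 0.001]
force: [-0.4, 0.5, -3.7]
finger_gap: 0.741
gripper_force: 27.6
```

Emit:
apply_moves([
  [0,0,0,0,0,0,-1],
  [0,0,0,0,0,0,-1],
  [0,0,0,0,0,0,-1],
  [0,0,-0.04,0,0,0,-1],
  [0,0,-0.06,0,0,0,-1],
  [0,0,-0.06,0,0,0,-1],
])

```text
t: 30.95
tcp_pos: [0.5281, -0.1484, 0.1737]
tool_rot: [0.773, 0.634, -0.0, -0.0]
force: [1.2, -0.6, -1.0]
finger_gap: 1.002
gripper_force: 0.0
```

Run:
```python
from h import *
state()
plan([(.515,-.45,.25,1.35,-1,2)])
```

```text
t 30.95 tcp [ 0.5281 -0.1484  0.1737] x-axis yaw 1.3737 tilt [-0.0008  0.0004] F [ 1.2 -0.6 -1. ] gap 1.002 gf 0.0 q [-0.48  0.5   1.68  0.    0.96 -0.28]
[[-0.05,0.008,-0.013,0,0,0.004,-1],[-0.05,0.008,-0.013,0,0,0.004,-1],[-0.05,0.008,-0.013,0,0,0.004,-1],[-0.049,0.008,-0.012,0,0,0.004,-1],[-0.049,0.008,-0.013,0,0,0.004,-1],[-0.05,0.009,-0.012,0,0,0.004,-1],[0,0,0,0,0,0,-1],[0,0,0,0,0,0,-1]]
end [ 0.5149 -0.4501  0.2496]
```

Emit:
apply_moves([
  [-0.05,0.008,-0.013,0,0,0.004,-1],
  [-0.05,0.008,-0.013,0,0,0.004,-1],
  [-0.05,0.008,-0.013,0,0,0.004,-1],
  [-0.049,0.008,-0.012,0,0,0.004,-1],
  [-0.049,0.008,-0.013,0,0,0.004,-1],
  [-0.05,0.009,-0.012,0,0,0.004,-1],
  [0,0,0,0,0,0,-1],
  [0,0,0,0,0,0,-1],
])

```text
t: 31.95
tcp_pos: [0.5147, -0.4493, 0.2476]
tool_rot: [0.781, 0.625, 0.0, -0.001]
force: [0.1, 0.1, -0.7]
finger_gap: 0.997
gripper_force: 0.0
```

Run:
```python
from h import *
look("e",dict(green=(.527,-.4,.086),red=(.515,-.356,.05)))
plan([(.5265,-.4005,.14,1.346,-1,1),(.5265,-.4005,.059,1.346,-1,1)],step=.05)
```

```text
t 31.95 tcp [ 0.5147 -0.4493  0.2476] x-axis yaw 1.3494 tilt [-0.001   0.0021] F [ 0.1  0.1 -0.7] gap 0.997 gf 0.0 q [-0.88  0.59  1.25  0.    1.3  -0.66]
wrist green [322. 149.] [ 0.5265 -0.4006  0.048   0.0795 -0.2236]
wrist red [294.  93.] [ 0.5141 -0.3552  0.0482  0.0802 -0.1943]
top green [475. 262.] [ 0.529  -0.3939  0.0462  0.0657 -0.2192]
top red [455. 268.] [ 0.5317 -0.3358  0.0236  0.0277 -0.1561]
[[0.016,0,0.036,0,0,0.002,-1],[0.017,0,0.036,0,0,0.001,-1],[0.016,0.001,0.036,0,0,0.002,-1],[0,0,0,0,0,0,-1],[0,0,0.04,0,0,0,-1],[0,0,0.041,0,0,0,-1],[0,0,0,0,0,0,-1]]
end [ 0.5265 -0.4004  0.0587]
```

View pics/e_wrist.png

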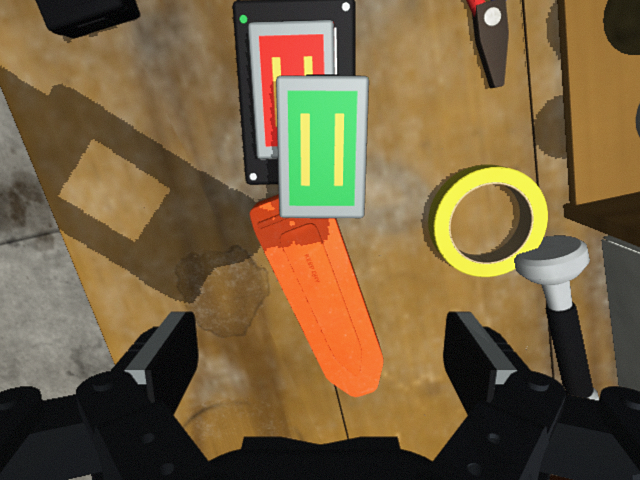

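The green pack lies flat, half on red, which is still over the outline. Next I'll grip green.

Emit:
apply_moves([
  [0.016,0,0.036,0,0,0.002,-1],
  [0.017,0,0.036,0,0,0.001,-1],
  [0.016,0.001,0.036,0,0,0.002,-1],
  [0,0,0,0,0,0,-1],
  [0,0,0.04,0,0,0,-1],
  [0,0,0.03,0,0,0,-1],
  [0,0,0.009,0,0,0,-1],
  [0,0,0,0,0,0,-1],
])

```text
t: 33.05
tcp_pos: [0.5275, -0.4033, 0.0623]
tool_rot: [0.782, 0.623, 0.0, 0.001]
force: [0.1, 0.1, 0.4]
finger_gap: 0.999
gripper_force: 0.0
```

Emit:
apply_moves([
  [0,0,0,0,0,0,-1],
  [0,0,0,0,0,0,1],
  [0,0,0,0,0,0,1],
  [0,0,0,0,0,0,1],
  [0,0,0,0,0,0,1],
], force=22)

```text
t: 33.67
tcp_pos: [0.5267, -0.4031, 0.0628]
tool_rot: [0.782, 0.623, -0.0, 0.0]
force: [-3.5, 0.5, 5.7]
finger_gap: 0.743
gripper_force: 23.4
```

Emit:
apply_moves([
  [0,0,-0.01,0,0,0,1],
  [0,0,-0.02,0,0,0,1],
  [0,0,0,0,0,0,1],
  [0,0,0,0,0,0,1],
])

```text
t: 34.17
tcp_pos: [0.527, -0.4026, 0.0915]
tool_rot: [0.782, 0.623, 0.0, 0.0]
force: [-1.1, 0.2, -3.7]
finger_gap: 0.744
gripper_force: 26.5
```

```bash
sed -i 's/^PAD=.*;PY/PAD=np.array([.5143,-.3556]);PY/' h.py
python3 - <<'E'
from h import *
state();yaw=PY+np.pi/2
plan([(*PAD,.08,yaw,1,2)],step=.03)
E
```

```text
t 34.17 tcp [ 0.527  -0.4026  0.0915] x-axis yaw 1.3448 tilt [ 0.0002 -0.0001] F [-1.1  0.2 -3.7] gap 0.744 gf 26.5 q [-0.82  0.74  1.44  0.    0.96 -0.59]
[[0.021,-0.011,0.006,0,0,-0.015,1],[0.022,-0.012,0.005,0,0,-0.015,1],[0,0,0,0,0,0,1],[0,0,0,0,0,0,1]]
end [ 0.5139 -0.3557  0.0805]
```

Emit:
apply_moves([
  [0.02,-0.011,0,0,0,-0.015,1],
  [0.021,-0.012,0,0,0,-0.015,1],
  [0,0,0,0,0,0,1],
  [0,0,0.012,0,0,0,1],
  [0,0,0.01,0,0,0,1],
  [0,0,0,0,0,0,1],
  [0,0,0,0,0,0,1],
  [0,0,0,0,0,0,1],
])

```text
t: 35.17
tcp_pos: [0.5137, -0.3581, 0.0696]
tool_rot: [0.773, 0.634, 0.0, 0.0]
force: [-0.1, 0.4, -3.6]
finger_gap: 0.744
gripper_force: 26.4
```

Run:
```python
from h import *
state();yaw=PY+np.pi/2
c=PAD-.0025*np.array([np.cos(yaw),np.sin(yaw)]);print(c)
plan([(*c,.062,yaw,1,2)],step=.03)
```

```text
t 35.17 tcp [ 0.5137 -0.3581  0.0696] x-axis yaw 1.3746 tilt [ 0.0006 -0.0005] F [-0.1  0.4 -3.6] gap 0.744 gf 26.4 q [-0.79  0.74  1.55  0.    0.85 -0.59]
[ 0.51381313 -0.35805213]
[[0,0,0.008,0,0,0,1],[0,0,0,0,0,0,1],[0,0,0,0,0,0,1]]
end [ 0.5137 -0.3581  0.0616]
```

Exact. Lower, release, then go for orange at about (.529,-.149).

Emit:
apply_moves([
  [0,0,0.004,0,0,0,1],
  [0,0,0.004,0,0,0,1],
  [0,0,0,0,0,0,1],
  [0,0,0,0,0,0,1],
])

```text
t: 35.67
tcp_pos: [0.5136, -0.3579, 0.0629]
tool_rot: [0.773, 0.635, -0.0, 0.001]
force: [-2.2, 1.3, 5.6]
finger_gap: 0.743
gripper_force: 27.4
```

Emit:
apply_moves([
  [0,0,0,0,0,0,-1],
  [0,0,0,0,0,0,-1],
  [0,0,0,0,0,0,-1],
  [0,0,-0.04,0,0,0,-1],
  [0,0,-0.05,0,0,0,-1],
  [0,0,-0.05,0,0,0,-1],
])

```text
t: 36.42
tcp_pos: [0.5133, -0.3576, 0.2023]
tool_rot: [0.773, 0.635, -0.0, -0.0]
force: [0.3, -0.0, -0.6]
finger_gap: 0.997
gripper_force: 0.0
```

Run:
```python
from h import *
state()
plan([(.52,-.22,.2,1.375,-1,2)])
```

```text
t 36.42 tcp [ 0.5133 -0.3576  0.2023] x-axis yaw 1.3748 tilt [-0.0006  0.0006] F [ 0.3 -0.  -0.6] gap 0.997 gf 0.0 q [-0.79  0.56  1.46  0.    1.12 -0.59]
[[0.045,-0.007,0.001,0,0,0,-1],[0.046,-0.007,0.001,0,0,0,-1],[0.045,-0.006,0,0,0,0,-1],[0,0,0,0,0,0,-1],[0,0,0,0,0,0,-1]]
end [ 0.5201 -0.2203  0.2004]
```

Emit:
apply_moves([
  [0.045,-0.007,0.001,0,0,0,-1],
  [0.046,-0.007,0.001,0,0,0,-1],
  [0.045,-0.006,0,0,0,0,-1],
  [0,0,0,0,0,0,-1],
  [0,0,0,0,0,0,-1],
  [0,0,0,0,0,0,-1],
])

```text
t: 37.17
tcp_pos: [0.5206, -0.2218, 0.1993]
tool_rot: [0.773, 0.634, 0.0, 0.0]
force: [-0.9, -0.0, -0.1]
finger_gap: 0.998
gripper_force: 0.0
```

Run:
```python
from h import *
look("f",dict(green=(.5145,-.356,.086),orange=(.529,-.147,.036)))
plan([(.529,-.147,.10,1.375,-1,1),(.529,-.147,.01,1.375,-1,1)],step=.05)
```

```text
t 37.17 tcp [ 0.5206 -0.2218  0.1993] x-axis yaw 1.3735 tilt [ 0.0006 -0.0007] F [-0.9 -0.  -0.1] gap 0.998 gf 0.0 q [-0.6   0.49  1.62 -0.    1.04 -0.4 ]
wrist green [348. 413.] [ 0.5153 -0.3492  0.0481  0.0667 -0.1936]
wrist orange [311. 113.] [ 0.5293 -0.1468  0.0478  0.0793 -0.1963]
top green [458. 266.] [ 0.5131 -0.3643  0.0463  0.0571 -0.2167]
top orange [377. 258.] [ 0.534  -0.1305  0.0461  0.0469 -0.2597]
[[0.025,-0.002,0.033,0,0,-0.001,-1],[0.025,-0.002,0.033,0,0,0,-1],[0.025,-0.002,0.033,0,0,-0.001,-1],[0,0,0,0,0,0,-1],[0,0,0.045,0,0,0,-1],[0,0,0.045,0,0,0,-1],[0,0,0,0,0,0,-1]]
end [ 0.5292 -0.147   0.0102]
```

Emit:
apply_moves([
  [0.025,-0.002,0.033,0,0,-0.001,-1],
  [0.025,-0.002,0.033,0,0,0,-1],
  [0.025,-0.002,0.033,0,0,-0.001,-1],
  [0,0,0,0,0,0,-1],
  [0,0,0.045,0,0,0,-1],
  [0,0,0.033,0,0,0,-1],
  [0,0,0.012,0,0,0,-1],
  [0,0,0,0,0,0,-1],
])

```text
t: 38.28
tcp_pos: [0.5295, -0.1467, 0.0106]
tool_rot: [0.773, 0.635, 0.0, 0.0]
force: [0.8, 0.1, 0.6]
finger_gap: 1.0
gripper_force: 0.0
```

Emit:
apply_moves([
  [0,0,0,0,0,0,-1],
  [0,0,0,0,0,0,1],
  [0,0,0,0,0,0,1],
  [0,0,0,0,0,0,1],
  [0,0,0,0,0,0,1],
], force=22)

```text
t: 38.9
tcp_pos: [0.5296, -0.146, 0.0116]
tool_rot: [0.772, 0.635, 0.0, 0.001]
force: [-0.7, -0.4, 6.6]
finger_gap: 0.743
gripper_force: 25.4
```

Emit:
apply_moves([
  [0,0,-0.03,0,0,0,1],
  [0,0,-0.055,0,0,0,1],
  [0,0,-0.055,0,0,0,1],
  [0,0,-0.01,0,0,0,1],
])

```text
t: 39.4
tcp_pos: [0.5308, -0.1464, 0.1638]
tool_rot: [0.772, 0.635, 0.001, 0.003]
force: [0.5, -0.5, -3.0]
finger_gap: 0.745
gripper_force: 28.5
```

Run:
```python
from h import *
s=state()
yaw=PY+np.pi/2
plan([(*PAD,.16,yaw,1,2)])
```

```text
t 39.4 tcp [ 0.5308 -0.1464  0.1638] x-axis yaw 1.3772 tilt [ 0.0066 -0.0034] F [ 0.5 -0.5 -3. ] gap 0.745 gf 28.5 q [-0.47  0.52  1.69  0.    0.93 -0.28]
[[-0.052,0.006,0.001,0,0,0.001,1],[-0.052,0.006,0.001,0,0,0,1],[-0.052,0.006,0.001,0,0,0.001,1],[-0.052,0.006,0.001,0,0,0,1],[0,0,0,0,0,0,1],[0,0,0,0,0,0,1]]
end [ 0.5142 -0.3551  0.1603]
```

Emit:
apply_moves([
  [-0.052,0.006,0.001,0,0,0.001,1],
  [-0.052,0.006,0.001,0,0,0,1],
  [-0.052,0.006,0.001,0,0,0.001,1],
  [-0.052,0.006,0.001,0,0,0,1],
  [0,0,0,0,0,0,1],
  [0,0,0.03,0,0,0,1],
  [0,0,0.024,0,0,0,1],
  [0,0,0,0,0,0,1],
])

```text
t: 40.4
tcp_pos: [0.5107, -0.3521, 0.0995]
tool_rot: [0.773, 0.635, -0.0, -0.003]
force: [0.7, -1.0, -3.4]
finger_gap: 0.745
gripper_force: 29.1
```

Emit:
apply_moves([
  [0,0,0,0,0,0,1],
  [0,0,0,0,0,0,1],
])

```text
t: 40.65
tcp_pos: [0.5124, -0.3541, 0.1028]
tool_rot: [0.773, 0.635, 0.0, 0.0]
force: [-0.3, -1.0, -2.9]
finger_gap: 0.743
gripper_force: 29.1
```

Run:
```python
from h import *
s=state();yaw=PY+np.pi/2
c=PAD+.0008*np.array([np.cos(yaw),np.sin(yaw)]);print(c)
plan([(*c,.097,yaw,1)])
```

```text
t 40.65 tcp [ 0.5124 -0.3541  0.1028] x-axis yaw 1.3752 tilt [ 0.0003 -0.0003] F [-0.3 -1.  -2.9] gap 0.743 gf 29.1 q [-0.78  0.69  1.54  0.    0.91 -0.59]
[ 0.5144558  -0.35481532]
[[0,0.002,0.006,0,0,0,1]]
end [ 0.5144 -0.3545  0.0968]
```

Emit:
apply_moves([
  [-0.001,0.002,0.003,0,0,0,1],
  [0,0,0.003,0,0,0,1],
  [0,0,0,0,0,0,1],
  [0,0,0,0,0,0,1],
])

```text
t: 41.15
tcp_pos: [0.5145, -0.3562, 0.0972]
tool_rot: [0.773, 0.635, 0.0, 0.001]
force: [0.5, -0.5, 3.0]
finger_gap: 0.747
gripper_force: 29.9
```

Emit:
apply_moves([
  [0,0,0,0,0,0,-1],
  [0,0,0,0,0,0,-1],
  [0,0,0,0,0,0,-1],
  [0,0,-0.04,0,0,0,-1],
  [0,0,-0.06,0,0,0,-1],
  [0,0,-0.01,0,0,0,-1],
])

```text
t: 41.9
tcp_pos: [0.5161, -0.3577, 0.2111]
tool_rot: [0.773, 0.635, 0.0, 0.005]
force: [0.9, -1.5, 0.6]
finger_gap: 1.001
gripper_force: 0.0
```

Run:
```python
from h import *
s=state()
plan([(.453,-.003,.2,1.774,-1,2)])
```

```text
t 41.9 tcp [ 0.5161 -0.3577  0.2111] x-axis yaw 1.3749 tilt [ 0.0068 -0.0067] F [ 0.9 -1.5  0.6] gap 1.001 gf 0.0 q [-0.78  0.55  1.45  0.    1.13 -0.59]
[[0.048,-0.019,0.001,0,0,-0.057,-1],[0.049,-0.016,0.001,0,0,-0.057,-1],[0.05,-0.013,0.001,0,0,-0.057,-1],[0.05,-0.01,0.001,0,0,-0.057,-1],[0.051,-0.007,0.001,0,0,-0.057,-1],[0.051,-0.005,0.002,0,0,-0.057,-1],[0.052,-0.002,0.001,0,0,-0.057,-1],[0,0,0,0,0,0,-1]]
[[0,0,0,0,0,0,-1]]
end [ 0.4525 -0.0029  0.2002]
```

Emit:
apply_moves([
  [0.048,-0.019,0.001,0,0,-0.057,-1],
  [0.049,-0.016,0.001,0,0,-0.057,-1],
  [0.05,-0.013,0.001,0,0,-0.057,-1],
  [0.05,-0.01,0.001,0,0,-0.057,-1],
  [0.051,-0.007,0.001,0,0,-0.057,-1],
  [0.051,-0.005,0.002,0,0,-0.057,-1],
  [0.052,-0.002,0.001,0,0,-0.057,-1],
  [0,0,0,0,0,0,-1],
])

```text
t: 42.9
tcp_pos: [0.4477, 0.0025, 0.1974]
tool_rot: [0.63, 0.777, -0.001, -0.002]
force: [-0.1, -0.2, -0.3]
finger_gap: 0.999
gripper_force: 0.0
```

Emit:
apply_moves([
  [0,0,0,0,0,0,-1],
  [0,0,0,0,0,0,-1],
  [0,0,0,0,0,0,-1],
])

```text
t: 43.28
tcp_pos: [0.4508, -0.002, 0.1982]
tool_rot: [0.633, 0.774, 0.0, 0.0]
force: [0.3, -0.1, 0.6]
finger_gap: 1.0
gripper_force: 0.0
```

Run:
```python
from h import *
look("g",dict(orange=(.515,-.356,.122),blue=(.440,.071,.036),white=(.585,.144,.036)))
plan([(.4403,.0698,.10,1.774,-1,1),(.4403,.0698,.010,1.774,-1,1)],step=.05)
I=cv2.imread("pics/g_top.png");h,s,v=cv2.split(cv2.cvtColor(I,cv2.COLOR_BGR2HSV))
print("green px near stack",((h>55)&(h<85)&(s>85)&win(I,(462,265),30)).sum())
m=((h>=18)&(h<=26)&(s>90)&(v>235)&win(I,(462,263),26)).astype(np.uint8);print(rect(cam("top"),m,.122))
```

```text
t 43.27 tcp [ 0.4508 -0.002   0.1982] x-axis yaw 1.7717 tilt [ 0.0002 -0.0001] F [ 0.3 -0.1  0.6] gap 1.0 gf 0.0 q [-0.25  0.35  1.89 -0.    0.9  -0.45]
wrist blue [327. 115.] [0.4404 0.0695 0.0482 0.0796 0.2035]
wrist white [561.  49.] [0.5851 0.1392 0.0482 0.0713 0.1341]
top orange [462. 263.] [ 0.509  -0.3718  0.0597  0.1177 -0.4103]
top blue [296. 285.] [0.4683 0.042  0.0027 0.0055 0.0681]
top white [273. 231.] [0.5857 0.1445 0.0585 0.093  0.1372]
[[0.024,0.001,0.033,0,0,-0.001,-1],[0.024,0.002,0.033,0,0,0,-1],[0.024,0.001,0.032,0,0,-0.001,-1],[0,0,0,0,0,0,-1],[0,0,0.045,0,0,0,-1],[0,0,0.045,0,0,0,-1],[0,0,0,0,0,0,-1]]
end [0.4401 0.0697 0.0102]
green px near stack 2
[ 0.5158 -0.3562  0.0466  0.0779 -0.1986]
```

Emit:
apply_moves([
  [0.024,0.001,0.033,0,0,-0.001,-1],
  [0.024,0.002,0.033,0,0,0,-1],
  [0.024,0.001,0.032,0,0,-0.001,-1],
  [0,0,0,0,0,0,-1],
  [0,0,0.045,0,0,0,-1],
  [0,0,0.033,0,0,0,-1],
  [0,0,0.012,0,0,0,-1],
  [0,0,0,0,0,0,-1],
])

```text
t: 44.38
tcp_pos: [0.4403, 0.0699, 0.0105]
tool_rot: [0.631, 0.775, 0.0, 0.0]
force: [-0.4, -0.4, -0.3]
finger_gap: 0.997
gripper_force: 0.0
```

Emit:
apply_moves([
  [0,0,0,0,0,0,-1],
  [0,0,0,0,0,0,1],
  [0,0,0,0,0,0,1],
  [0,0,0,0,0,0,1],
  [0,0,0,0,0,0,1],
], force=22)

```text
t: 45.0
tcp_pos: [0.4405, 0.0704, 0.0114]
tool_rot: [0.631, 0.776, 0.001, 0.001]
force: [0.8, 0.1, 7.4]
finger_gap: 0.743
gripper_force: 23.5
```

Emit:
apply_moves([
  [0,0,-0.04,0,0,0,1],
  [0,0,-0.06,0,0,0,1],
  [0,0,-0.06,0,0,0,1],
  [0,0,-0.03,0,0,0,1],
])

```text
t: 45.5
tcp_pos: [0.4403, 0.0706, 0.2035]
tool_rot: [0.631, 0.776, 0.001, 0.002]
force: [0.5, 0.1, -2.6]
finger_gap: 0.74
gripper_force: 28.3
```

Run:
```python
from h import *
s=state()
yaw=PY+np.pi/2
plan([(*PAD,.2,yaw,1,2)])
```

```text
t 45.5 tcp [0.4403 0.0706 0.2035] x-axis yaw 1.7762 tilt [ 0.0047 -0.0004] F [ 0.5  0.1 -2.6] gap 0.74 gf 28.3 q [-0.09  0.33  1.9  -0.    0.91 -0.3 ]
[[-0.054,-0.002,0.001,0,0,0.05,1],[-0.054,0.001,0,0,0,0.05,1],[-0.054,0.004,0.001,0,0,0.05,1],[-0.054,0.006,0,0,0,0.05,1],[-0.053,0.009,0.001,0,0,0.05,1],[-0.053,0.012,0,0,0,0.05,1],[-0.052,0.014,0.001,0,0,0.051,1],[-0.051,0.017,0,0,0,0.05,1]]
[[0,0,0,0,0,0,1],[0,0,0,0,0,0,1]]
end [ 0.5147 -0.3552  0.2   ]
```

Emit:
apply_moves([
  [-0.054,-0.002,0,0,0,0.05,1],
  [-0.054,0.001,0,0,0,0.05,1],
  [-0.054,0.004,0,0,0,0.05,1],
  [-0.054,0.006,0,0,0,0.05,1],
  [-0.053,0.009,0,0,0,0.05,1],
  [-0.053,0.012,0,0,0,0.05,1],
  [-0.052,0.014,0,0,0,0.051,1],
  [-0.051,0.017,0,0,0,0.05,1],
])

```text
t: 46.5
tcp_pos: [0.5133, -0.3563, 0.1998]
tool_rot: [0.773, 0.634, 0.0, -0.001]
force: [1.1, -0.8, -2.0]
finger_gap: 0.741
gripper_force: 28.2
```

Emit:
apply_moves([
  [0,0,0,0,0,0,1],
  [0,0,0,0,0,0,1],
  [0,0,0.03,0,0,0,1],
  [0,0,0.024,0,0,0,1],
  [0,0,0,0,0,0,1],
  [0,0,0,0,0,0,1],
  [0,0,0,0,0,0,1],
])

```text
t: 47.38
tcp_pos: [0.5146, -0.3555, 0.1478]
tool_rot: [0.773, 0.635, 0.0, 0.001]
force: [0.8, -0.3, -1.6]
finger_gap: 0.745
gripper_force: 28.2
```

Run:
```python
from h import *
s=state();yaw=PY+np.pi/2
c=PAD+.0009*np.array([np.cos(yaw),np.sin(yaw)]);print(c)
plan([(*c,.133,yaw,1)])
```

```text
t 47.38 tcp [ 0.5146 -0.3555  0.1478] x-axis yaw 1.3754 tilt [ 0.0018 -0.0018] F [ 0.8 -0.3 -1.6] gap 0.745 gf 28.2 q [-0.78  0.63  1.51  0.    1.   -0.59]
[ 0.51447527 -0.35471723]
[[0.001,0,0.015,0,0,0.001,1]]
end [ 0.5148 -0.3545  0.1328]
```

Emit:
apply_moves([
  [0,0,0.009,0,0,0,1],
  [0,0,0.005,0,0,0,1],
  [0,0,0.001,0,0,0,1],
  [0,0,0,0,0,0,1],
  [0,0,0,0,0,0,1],
])

```text
t: 48.0
tcp_pos: [0.5138, -0.3552, 0.1334]
tool_rot: [0.773, 0.635, -0.0, 0.0]
force: [-4.1, 2.6, 11.0]
finger_gap: 0.744
gripper_force: 29.8
```

Emit:
apply_moves([
  [0,0,0,0,0,0,-1],
  [0,0,0,0,0,0,-1],
  [0,0,0,0,0,0,-1],
  [0,0,-0.04,0,0,0,-1],
  [0,0,-0.06,0,0,0,-1],
  [0,0,0,0,0,0,-1],
])

```text
t: 48.75
tcp_pos: [0.5167, -0.3579, 0.2368]
tool_rot: [0.773, 0.635, 0.001, 0.006]
force: [-0.0, 0.6, -0.4]
finger_gap: 0.997
gripper_force: 0.0
```

Run:
```python
from h import *
s=state()
plan([(.576,.072,.21,1.705,-1,2)])
```

```text
t 48.75 tcp [ 0.5167 -0.3579  0.2368] x-axis yaw 1.3749 tilt [ 0.0086 -0.0085] F [-0.   0.6 -0.4] gap 0.997 gf 0.0 q [-0.78  0.52  1.43  0.    1.18 -0.59]
[[0.054,-0.003,0.003,0,0,-0.041,-1],[0.054,-0.001,0.003,0,0,-0.041,-1],[0.054,0.001,0.003,0,0,-0.041,-1],[0.054,0.003,0.003,0,0,-0.041,-1],[0.054,0.006,0.003,0,0,-0.042,-1],[0.054,0.008,0.003,0,0,-0.041,-1],[0.054,0.01,0.003,0,0,-0.042,-1],[0.053,0.013,0.003,0,0,-0.041,-1]]
[[0,0,0,0,0,0,-1],[0,0,0,0,0,0,-1]]
end [0.5762 0.0724 0.2096]
```

Emit:
apply_moves([
  [0.054,-0.003,0.002,0,0,-0.041,-1],
  [0.054,-0.001,0.002,0,0,-0.041,-1],
  [0.054,0.001,0.003,0,0,-0.041,-1],
  [0.054,0.003,0.003,0,0,-0.041,-1],
  [0.054,0.006,0.003,0,0,-0.042,-1],
  [0.054,0.008,0.003,0,0,-0.041,-1],
  [0.054,0.01,0.003,0,0,-0.042,-1],
  [0.053,0.013,0.003,0,0,-0.041,-1],
])

```text
t: 49.75
tcp_pos: [0.5729, 0.077, 0.2082]
tool_rot: [0.658, 0.753, -0.0, -0.001]
force: [0.8, -0.8, -0.3]
finger_gap: 1.002
gripper_force: 0.0
```

Emit:
apply_moves([
  [0,0,0,0,0,0,-1],
  [0,0,0,0,0,0,-1],
  [0,0,0,0,0,0,-1],
])

```text
t: 50.12
tcp_pos: [0.5732, 0.0739, 0.209]
tool_rot: [0.659, 0.752, -0.0, -0.0]
force: [-0.1, 0.4, -0.4]
finger_gap: 1.006
gripper_force: 0.0
```

Run:
```python
from h import *
look("i",dict(blue=(.515,-.356,.158),white=(.585,.144,.036)))
I=cv2.imread("pics/i_wrist.png");cv2.imwrite("pics/i_m.png",np.hstack([I[:,100:540],cv2.cvtColor(255*cmask(I,"white",(320,120),150),cv2.COLOR_GRAY2BGR)[:,140:500]]))
```

```text
t 50.12 tcp [0.5732 0.0739 0.209 ] x-axis yaw 1.7029 tilt [-0.0006 -0.0002] F [-0.1  0.4 -0.4] gap 1.006 gf 0.0 q [-0.06  0.49  1.58 -0.    1.07 -0.2 ]
wrist white [350. 124.] [0.5844 0.1437 0.0482 0.0795 0.1329]
top blue [465. 261.] [ 0.5153 -0.3549  0.0473  0.0786 -0.1953]
top white [273. 231.] None
```

View pics/i_m.png

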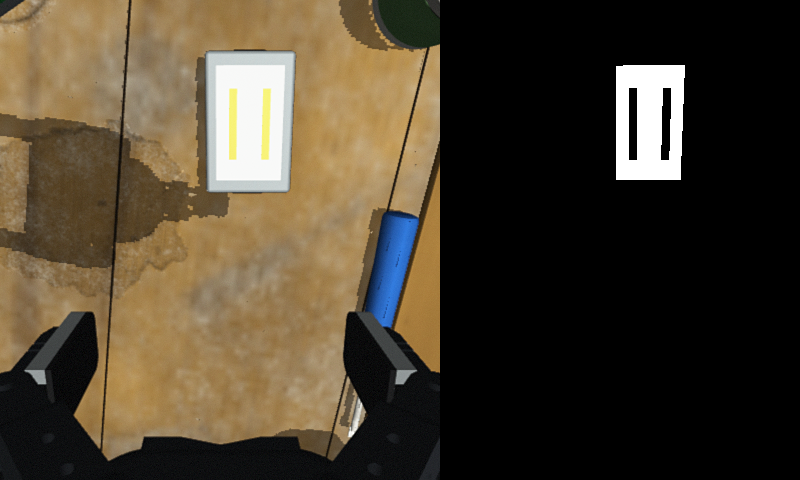

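White pack sits clear, mask clean (0.5844, 0.1437). I'll grip it.

Run:
```python
from h import *
plan([(.5844,.1437,.10,1.704,-1,1),(.5844,.1437,.010,1.704,-1,1)],step=.05)
```

```text
[[0.023,0.007,0.036,0,0,0,-1],[0.022,0.007,0.037,0,0,-0.001,-1],[0.023,0.006,0.036,0,0,0,-1],[0,0,0,0,0,0,-1],[0,0,0.045,0,0,0,-1],[0,0,0.045,0,0,0,-1],[0,0,0,0,0,0,-1]]
end [0.5842 0.1438 0.0102]
```

Emit:
apply_moves([
  [0.023,0.007,0.036,0,0,0,-1],
  [0.022,0.007,0.037,0,0,-0.001,-1],
  [0.023,0.006,0.036,0,0,0,-1],
  [0,0,0,0,0,0,-1],
  [0,0,0.045,0,0,0,-1],
  [0,0,0.033,0,0,0,-1],
  [0,0,0.012,0,0,0,-1],
  [0,0,0,0,0,0,-1],
])

```text
t: 51.22
tcp_pos: [0.5846, 0.1444, 0.0109]
tool_rot: [0.658, 0.753, 0.0, 0.0]
force: [-0.4, -0.6, 0.2]
finger_gap: 0.998
gripper_force: 0.0
```

Emit:
apply_moves([
  [0,0,0,0,0,0,-1],
  [0,0,0,0,0,0,1],
  [0,0,0,0,0,0,1],
  [0,0,0,0,0,0,1],
  [0,0,0,0,0,0,1],
], force=22)

```text
t: 51.85
tcp_pos: [0.5848, 0.1453, 0.0117]
tool_rot: [0.658, 0.753, 0.001, 0.001]
force: [-0.2, -0.8, 6.7]
finger_gap: 0.744
gripper_force: 26.0
```

Emit:
apply_moves([
  [0,0,-0.04,0,0,0,1],
  [0,0,-0.06,0,0,0,1],
  [0,0,-0.06,0,0,0,1],
  [0,0,-0.06,0,0,0,1],
])

```text
t: 52.35
tcp_pos: [0.5832, 0.1453, 0.2317]
tool_rot: [0.658, 0.753, -0.0, -0.0]
force: [1.2, 0.4, -2.8]
finger_gap: 0.746
gripper_force: 26.9
```

Run:
```python
from h import *
s=state()
yaw=PY+np.pi/2
plan([(*PAD,.235,yaw,1,2)])
```

```text
t 52.35 tcp [0.5832 0.1453 0.2317] x-axis yaw 1.706 tilt [-0.0013 -0.    ] F [ 1.2  0.4 -2.8] gap 0.746 gf 26.9 q [ 0.06  0.49  1.49  0.    1.15 -0.08]
[[-0.054,-0.015,0,0,0,0.037,1],[-0.055,-0.013,0,0,0,0.037,1],[-0.055,-0.011,0,0,0,0.037,1],[-0.055,-0.009,-0.001,0,0,0.037,1],[-0.056,-0.007,0,0,0,0.037,1],[-0.056,-0.005,-0.001,0,0,0.037,1],[-0.056,-0.003,0,0,0,0.036,1],[-0.056,-0.001,-0.001,0,0,0.037,1]]
[[-0.056,0.002,0,0,0,0.036,1],[0,0,0,0,0,0,1],[0,0,0,0,0,0,1]]
end [ 0.5146 -0.3552  0.2348]
```

Emit:
apply_moves([
  [-0.054,-0.015,0,0,0,0.037,1],
  [-0.055,-0.013,0,0,0,0.037,1],
  [-0.055,-0.011,0,0,0,0.037,1],
  [-0.055,-0.009,-0.001,0,0,0.037,1],
  [-0.056,-0.007,0,0,0,0.037,1],
  [-0.056,-0.005,-0.001,0,0,0.037,1],
  [-0.056,-0.003,0,0,0,0.036,1],
  [-0.056,-0.001,0,0,0,0.037,1],
])

```text
t: 53.35
tcp_pos: [0.5214, -0.3008, 0.2318]
tool_rot: [0.762, 0.648, 0.0, -0.001]
force: [0.2, -0.1, -2.4]
finger_gap: 0.746
gripper_force: 26.9
```

Emit:
apply_moves([
  [-0.055,0.002,0,0,0,0.036,1],
  [0,0,0,0,0,0,1],
  [0,0,0,0,0,0,1],
  [0,0,0.03,0,0,0,1],
  [0,0,0.022,0,0,0,1],
  [0,0,0,0,0,0,1],
  [0,0,0,0,0,0,1],
  [0,0,0,0,0,0,1],
])

```text
t: 54.35
tcp_pos: [0.5164, -0.3543, 0.1817]
tool_rot: [0.773, 0.635, 0.0, 0.001]
force: [-0.3, 0.8, -2.1]
finger_gap: 0.742
gripper_force: 26.8
```

Run:
```python
from h import *
s=state();yaw=PY+np.pi/2
c=PAD+.0016*np.array([np.cos(yaw),np.sin(yaw)]);print(c)
plan([(*c,.1695,yaw,1)])
```

```text
t 54.35 tcp [ 0.5164 -0.3543  0.1817] x-axis yaw 1.3756 tilt [ 0.0018 -0.0017] F [-0.3  0.8 -2.1] gap 0.742 gf 26.8 q [-0.78  0.58  1.48  0.    1.07 -0.58]
[ 0.5146116  -0.35403063]
[[0,-0.002,0.012,0,0,0.001,1]]
end [ 0.5145 -0.3539  0.1697]
```

Emit:
apply_moves([
  [0,-0.002,0.006,0,0,0,1],
  [0,0,0.005,0,0,0,1],
  [0,0,0.001,0,0,0,1],
  [0,0,0,0,0,0,1],
  [0,0,0,0,0,0,1],
])

```text
t: 54.98
tcp_pos: [0.5134, -0.3538, 0.1697]
tool_rot: [0.773, 0.634, -0.0, 0.0]
force: [-1.6, 2.0, 6.3]
finger_gap: 0.741
gripper_force: 27.9
```

Emit:
apply_moves([
  [0,0,0,0,0,0,-1],
  [0,0,0,0,0,0,-1],
  [0,0,0,0,0,0,-1],
  [0,0,-0.04,0,0,0,-1],
  [0,0,-0.06,0,0,0,-1],
  [0,0,0,0,0,0,-1],
])

```text
t: 55.72
tcp_pos: [0.5163, -0.3563, 0.2741]
tool_rot: [0.773, 0.635, 0.001, 0.006]
force: [0.0, 0.0, 0.6]
finger_gap: 1.0
gripper_force: 0.0
```

Run:
```python
from h import *
s=state()
plan([(.48,-.12,.24,1.0,-1),(.441,.20,.2,.197,-1,2)])
```

```text
t 55.73 tcp [ 0.5163 -0.3563  0.2741] x-axis yaw 1.3749 tilt [ 0.0089 -0.0088] F [0.  0.  0.6] gap 1.0 gf 0.0 q [-0.78  0.48  1.39  0.    1.26 -0.59]
[[0.045,-0.016,0.006,0,0,0.075,-1],[0.044,-0.02,0.006,0,0,0.075,-1],[0.042,-0.023,0.007,0,0,0.075,-1],[0.04,-0.026,0.006,0,0,0.075,-1],[0.038,-0.029,0.007,0,0,0.075,-1],[0.041,-0.034,0.006,0,0,0.134,-1],[0.036,-0.04,0.006,0,0,0.134,-1],[0.031,-0.044,0.006,0,0,0.134,-1]]
[[0.025,-0.048,0.006,0,0,0.134,-1],[0.018,-0.051,0.006,0,0,0.133,-1],[0.011,-0.052,0.007,0,0,0.134,-1],[0,0,0,0,0,0,-1],[0,0,0,0,0,0,-1]]
end [0.4408 0.1995 0.1995]
```

Emit:
apply_moves([
  [0.045,-0.016,0.003,0,0,0.075,-1],
  [0.044,-0.02,0.003,0,0,0.075,-1],
  [0.042,-0.023,0.007,0,0,0.075,-1],
  [0.04,-0.026,0.009,0,0,0.075,-1],
  [0.038,-0.029,0.01,0,0,0.075,-1],
  [0.041,-0.034,0.006,0,0,0.134,-1],
  [0.036,-0.04,0.006,0,0,0.134,-1],
  [0.031,-0.044,0.006,0,0,0.134,-1],
])

```text
t: 56.72
tcp_pos: [0.4563, 0.0441, 0.2175]
tool_rot: [0.956, 0.292, -0.0, -0.0]
force: [1.1, 0.4, 0.7]
finger_gap: 0.997
gripper_force: 0.0
```

Emit:
apply_moves([
  [0.025,-0.048,0.006,0,0,0.134,-1],
  [0.018,-0.051,0.006,0,0,0.133,-1],
  [0.011,-0.052,0.007,0,0,0.134,-1],
  [0,0,0,0,0,0,-1],
  [0,0,0,0,0,0,-1],
  [0,0,0,0,0,0,-1],
])

```text
t: 57.48
tcp_pos: [0.4378, 0.2014, 0.1992]
tool_rot: [0.995, 0.098, -0.0, 0.0]
force: [-0.1, -0.4, 0.5]
finger_gap: 0.999
gripper_force: 0.0
```

Run:
```python
from h import *
s=state();I=snapshot("wrist")[:,:,::-1].copy();C=cam("wrist",s)
T=snapshot("top")[:,:,::-1].copy();S=snapshot("scene")[:,:,::-1].copy()
u=proj(cam("top"),(.515,-.356,.194));print("white top",rect(cam("top"),cmask(T,"white",u,24),.194))
a=proj(cam("scene"),(.515,-.356,.1)).astype(int);print(a)
cv2.imwrite("pics/j.png",np.hstack([I,cv2.resize(np.vstack([T[int(u[1])-40:int(u[1])+40,int(u[0])-40:int(u[0])+40],S[a[1]-40:a[1]+40,a[0]-40:a[0]+40]]),(160*1,320*1)) if 0 else cv2.copyMakeBorder(cv2.resize(T[int(u[1])-40:int(u[1])+40,int(u[0])-40:int(u[0])+40],(160,160)),0,320,0,0,cv2.BORDER_CONSTANT)]))
```

```text
t 57.48 tcp [0.4378 0.2014 0.1992] x-axis yaw 0.1954 tilt [-0.0001 -0.0003] F [-0.1 -0.4  0.5] gap 0.999 gf 0.0 q [ 0.2   0.38  1.82 -0.    0.94  1.57]
white top [ 0.5139 -0.3526  0.0566  0.0886 -0.201 ]
[415 217]
```

View pics/j.png

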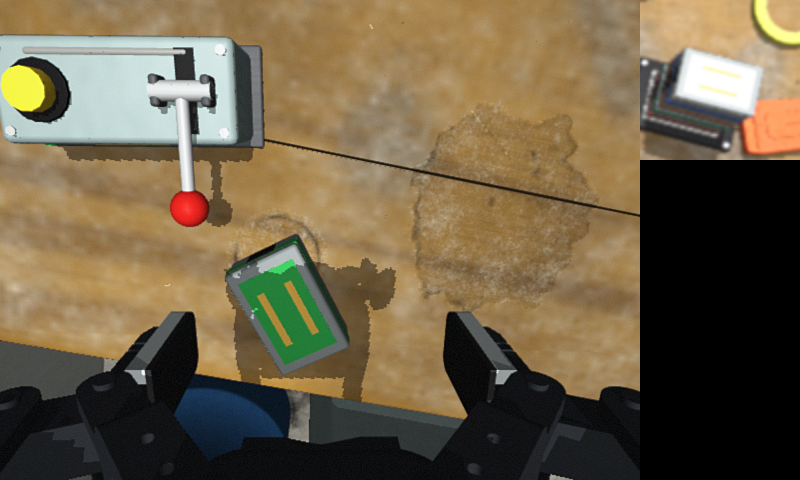

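The stack is square in the top view; the knob is at wrist (190,208), lever down.

Run:
```python
from h import *
s=sense();C=cam("wrist",s);I=cv2.imread("pics/j.png")[:,:640]
h,sa,v=cv2.split(cv2.cvtColor(I,cv2.COLOR_BGR2HSV));m=((h<6)|(h>174))&(sa>140)&win(I,(190,208),40)
y,x=np.nonzero(m);k=ray(C,(x.mean(),y.mean()),.082)[0];print(k,x.mean(),y.mean())
yb=.197;xb=np.array([np.cos(yb),np.sin(yb),0])
H=np.array([k[0],k[1],.08])+.07*xb;print("hinge",H)
def kn(th):p=.2-th;return H+.07*np.sin(p)*xb+[0,0,.07*np.cos(p)]
k=kn(1.75)
plan([(k[0],k[1],.15,yb,-1,1),(k[0],k[1],.065,yb,-1,1)],step=.05)
d=np.diff([kn(t) for t in np.linspace(1.75,-.03,13)],axis=0)
print([[round(float(np.dot(q,xb)),3),round(float(-q[2]),3)] for q in d])
```

```text
[0.43931478 0.28532185 0.082     ] 188.97657657657658 208.03963963963963
hinge [0.50796085 0.29902283 0.08      ]
[[0.009,-0.041,0.025,0,0,-0.001,-1],[0.009,-0.041,0.024,0,0,-0.001,-1],[0,0,0,0,0,0,-1],[0,0,0.043,0,0,0,-1],[0,0,0.042,0,0,0,-1],[0,0,0,0,0,0,-1]]
end [0.4397 0.2855 0.0654]
[[0.001, -0.01], [0.002, -0.01], [0.004, -0.01], [0.005, -0.009], [0.007, -0.008], [0.008, -0.007], [0.009, -0.006], [0.009, -0.004], [0.01, -0.003], [0.01, -0.001], [0.01, 0.0], [0.01, 0.002]]
```

Emit:
apply_moves([
  [0.009,-0.041,0.025,0,0,0,-1],
  [0.009,-0.041,0.024,0,0,-0.001,-1],
  [0,0,0,0,0,0,-1],
  [0,0,0.043,0,0,0,-1],
  [0,0,0.042,0,0,0,-1],
  [0,0,0,0,0,0,-1],
  [0,0,0,0,0,0,-1],
])

```text
t: 58.5
tcp_pos: [0.4402, 0.2862, 0.0666]
tool_rot: [0.995, 0.098, 0.001, -0.0]
force: [0.5, -0.1, 0.6]
finger_gap: 1.003
gripper_force: 0.0
```

Run:
```python
from h import *
state()
```

```text
t 58.5 tcp [0.4402 0.2862 0.0666] x-axis yaw 0.1968 tilt [0.0017 0.0006] F [ 0.5 -0.1  0.6] gap 1.003 gf 0.0 q [ 0.36  0.65  1.81 -0.    0.67  1.74]
```

Emit:
apply_moves([
  [0,0,0.002,0,0,0,-1],
  [0,0,0,0,0,0,1],
  [0,0,0,0,0,0,1],
  [0,0,0,0,0,0,1],
  [0,0,0,0,0,0,1],
  [0,0,0,0,0,0,1],
  [0,0,0,0,0,0,1],
], force=20)

```text
t: 59.38
tcp_pos: [0.4392, 0.2863, 0.0635]
tool_rot: [0.995, 0.099, 0.0, 0.0]
force: [0.2, -4.0, 5.7]
finger_gap: 0.259
gripper_force: 19.5
```

Emit:
apply_moves([
  [0.001,0,-0.01,0,0,0,1],
  [0.002,0,-0.01,0,0,0,1],
  [0.004,0,-0.01,0,0,0,1],
  [0.005,0,-0.009,0,0,0,1],
  [0.007,0,-0.008,0,0,0,1],
  [0.008,0,-0.007,0,0,0,1],
])

```text
t: 60.12
tcp_pos: [0.4647, 0.2911, 0.1178]
tool_rot: [0.995, 0.099, -0.001, 0.001]
force: [0.0, -3.9, -2.2]
finger_gap: 0.265
gripper_force: 19.7
```

Run:
```python
from h import *
state()
I=snapshot("scene")[:,:,::-1].copy();cv2.imwrite("pics/k.png",I)
h,s,v=cv2.split(cv2.cvtColor(I,cv2.COLOR_BGR2HSV));m=((h<6)|(h>174))&(s>140)&(v>120);m[:,:180]=0;m[:,300:]=0;m[:240]=0;y,x=np.nonzero(m);print(x.mean(),y.mean(),len(x))
H=np.array([.508,.299,.08]);xb=np.array([np.cos(.197),np.sin(.197),0])
for t in(1.75,1.2,.86,.5,0):print(t,proj(cam("scene"),H+.07*np.sin(.2-t)*xb+[0,0,.07*np.cos(.2-t)]).round())
```

```text
t 60.12 tcp [0.4647 0.2911 0.1178] x-axis yaw 0.1983 tilt [-0.0026 -0.0017] F [ 0.  -3.9 -2.2] gap 0.265 gf 19.7 q [ 0.36  0.59  1.72 -0.    0.83  1.73]
237.33333333333334 290.1666666666667 66
1.75 [245. 316.]
1.2 [240. 300.]
0.86 [235. 290.]
0.5 [227. 281.]
0 [216. 275.]
```

The knob is following (angle about 0.86), so I'll continue the arc.

Emit:
apply_moves([
  [0.009,0,-0.006,0,0,0,1],
  [0.009,0,-0.004,0,0,0,1],
  [0.01,0,-0.003,0,0,0,1],
  [0.01,0,-0.001,0,0,0,1],
  [0.01,0,0,0,0,0,1],
  [0.01,0,0.002,0,0,0,1],
  [0,0,0,0,0,0,1],
  [0,0,0,0,0,0,1],
])

```text
t: 61.18
tcp_pos: [0.5234, 0.3023, 0.1307]
tool_rot: [0.995, 0.099, 0.001, 0.001]
force: [0.7, -7.2, 4.3]
finger_gap: 0.264
gripper_force: 21.2
```

Run:
```python
from h import *
state()
I=snapshot("scene")[:,:,::-1].copy()
h,s,v=cv2.split(cv2.cvtColor(I,cv2.COLOR_BGR2HSV));m=((h<6)|(h>174))&(s>140)&(v>120);m[:,:180]=0;m[:,300:]=0;m[:240]=0;y,x=np.nonzero(m);print(x.mean(),y.mean(),len(x))
```

```text
t 61.17 tcp [0.5234 0.3023 0.1307] x-axis yaw 0.1985 tilt [ 0.0016 -0.0017] F [ 0.7 -7.2  4.3] gap 0.264 gf 21.2 q [ 0.34  0.63  1.57 -0.    0.94  1.71]
218.26315789473685 274.39473684210526 76
```

Emit:
apply_moves([
  [0,0,0,0,0,0,-1],
  [0,0,0,0,0,0,-1],
  [0,0,0,0,0,0,-1],
  [0,0,0,0,0,0,-1],
  [0,0,-0.02,0,0,0,-1],
  [0,0,-0.04,0,0,0,-1],
  [0,0,-0.06,0,0,0,-1],
  [0,0,-0.05,0,0,0,-1],
])

```text
t: 62.22
tcp_pos: [0.5225, 0.3035, 0.3014]
tool_rot: [0.995, 0.099, 0.001, -0.0]
force: [1.0, -0.0, 1.0]
finger_gap: 1.0
gripper_force: 0.0
```

Emit:
apply_moves([
  [0,0.03,-0.01,0,0,0,-1],
  [-0.02,0.05,0,0,0,0,-1],
  [-0.02,0.05,0,0,0,0,-1],
  [0,0,0,0,0,0,-1],
  [0,0,0,0,0,0,-1],
  [0,0,0,0,0,0,-1],
  [0,0,0,0,0,0,-1],
])

```text
t: 63.1
tcp_pos: [0.5089, 0.1691, 0.3091]
tool_rot: [0.995, 0.1, -0.0, -0.0]
force: [1.0, -0.5, 0.1]
finger_gap: 0.999
gripper_force: 0.0
```

Run:
```python
from h import *
state()
I=snapshot("scene")[:,:,::-1].copy();T=snapshot("top")[:,:,::-1].copy()
u=proj(cam("top"),(.515,-.356,.194));print("white top",rect(cam("top"),cmask(T,"white",u,24),.194))
h,s,v=cv2.split(cv2.cvtColor(I,cv2.COLOR_BGR2HSV));m=((h<6)|(h>174))&(s>140)&(v>120);m[:,:180]=0;m[:,300:]=0;m[:240]=0;y,x=np.nonzero(m);print(x.mean(),y.mean(),len(x))
a=cv2.resize(I[200:380,100:300],None,fx=2,fy=2);b=cv2.resize(T[220:310,410:510],None,fx=4,fy=4)
cv2.imwrite("pics/l.png",np.hstack([a,b]))
```

```text
t 63.1 tcp [0.5089 0.1691 0.3091] x-axis yaw 0.1995 tilt [-0.0001  0.0002] F [ 1.  -0.5  0.1] gap 0.999 gf 0.0 q [0.11 0.32 1.56 0.   1.27 1.48]
white top [ 0.5142 -0.3535  0.0566  0.0909 -0.1897]
216.17525773195877 274.16494845360825 97
```

View pics/l.png

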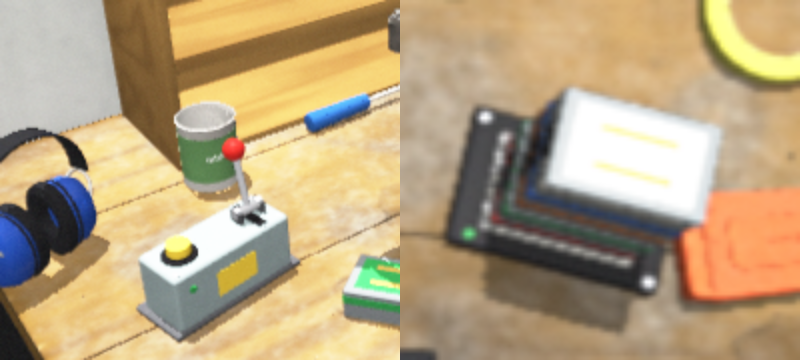

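The lever is up (knob at scene (216,274), as at the start), and the five-pack stack is straight and square on the pad. I'll hand it in.

```bash
python3 -c "
from station import *
print(sign_off())"
```

```text
the job is handed in; nothing more can be done
None
```

All five packs are stacked square on the charging pad and the lever is back fully up; green was found knocked aside mid-run, so I restacked it and the orange pack while the lever was still down, then handed the job in.

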